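Put the mosaic tools back in their foam tray and stow the tray

ROBOT

A 6-joint arm with a two-finger parallel gripper is mounted at the origin on the work surface. World frame = base frame: x ahead of the robot, y to its left, z up, the work surface at z = 0. Lengths are in m, angles in rad, forces in N, time in s.
With the tool pointing down it reaches from about 0.35 to 0.975 m from the base axis. Payload 4.9 kg.
Tool frame: the origin (TCP) lies between the finger pads; the fingertips stand 17 mm ahead of it and the grasp point (between the pads) lies 2 mm behind it (manip.nose_length is the distance from the TCP to the fingertips, in m); z points along the fingers, y is the line along which they close (so a half turn about z gives the same grasp; the last joint's range is limited). The gripper opens to 85 mm and grips with 20 to 120 N. Pads are 22 mm wide; open, the fingers measure 114 mm over their backs; the gripper's body (76 mm by 85 mm) begins 54 mm behind the grasp point. The pads swing forward as they close: fully open they stand 13 mm farther back than shut.
Start: joints at [1.133, 0.053, 1.613, -0, 1.476, -0.119], TCP at [0.196, 0.593, 0.214] pointing down, gripper open.
Joint ranges: [-3.01, 3.01], [-1.01, 2.22], [0.06, 2.58], [-1.02, 4.17], [0.09, 2.62], [-3.14, 3.14]. Speed limits (rad/s): [2.57, 2.57, 3.14, 3.14, 3.14, 3.14].

INTERFACE

Orientations are given as a unit quaternion [w, x, y, z].
In Python, from plant import manip gives the robot as it stands. The module is installed in compiled form; this text tells all that it offers.
- The arm moves only by the tool apply_moves, never from a script. Its argument "moves" is a list of rows, each a list of 3 entries, a list of its own where there are three numbers: the turn, a rotation vector about the tool's x, y, z in rad, then the shift along the tool's x, y, z in cm, then the closure, from -1 (fully open) to 1 (shut), so that 0 is half open. A call has 1 to 20 rows; each row is the pose to reach, as a shift and turn from the pose commanded when the call began, along the tool's axes at that moment; what a row does not reach only later rows make up. A row lasts 1/10 s, in which the tool goes at most 50 mm and 8.59 degrees, less where a joint would pass 70% of its speed; a pose out of reach is approached as far as the arm can. A call with a gripper value outside its range is refused whole. The fingers move at their own pace and stop on an object; the grip force is fixed at half the most. Time passes only in rows, so rows that repeat a pose let the fingers close. It gives the time, the measured TCP pose, the force, the opening and the grip force at its end, in the units of the state.
- manip.state(): the state, without advancing time (a new reading comes with each control period).
- manip.grab_frame(name): name is "side" or "top"; returns a dict with "image" (420x560x3 uint8, red, green, blue), "K" (3x3 intrinsics, pixels), "rvec" (rotation vector, rad) and "tvec" (3), from world to camera coordinates, as OpenCV has them. Camera axes: x right, y down, z forward; pixel columns grow to the right and rows downward; lengths in m; the calibration is good to about 2 mm. A picture is of the moment at which its call begins. There is no depth.
- manip.job_done(): hands the job in; it is judged then, once.
Trained networks look in a picture, given as the dict that the camera call returned (one of the last four; its "shot" number tells which), for a name from the list of things; names that differ only in an ending like _2 or _b are one class to them, and where a whole thing is asked for, a point or a joint stands for the part that bears it (a point fixed in the world has none). Each returns a list of dicts, best first, with "score" (0 to 1); they miss things now and then, are a little off and sometimes report something else, mostly with a low value. They report only what shows in the picture. A call takes as long as a camera call.
- manip.look_for(picture, label): "location" ([x, y, z] in m, in the coordinates of the camera as it stood for that picture, good to about 4 mm: the middle of the surface that is visible of it).
- manip.silhouettes(picture, label): "pixels" (420x560 bool, what is visible of it).
- manip.spot_point(picture, label): "location" ([x, y, z] in m, in the coordinates of the camera as it stood for that picture, good to about 4 mm: a listed point, or the origin of a listed thing).
The state is a dict: "time": time; "joint_pos": joint angles; "joint_vel": joint speeds; "joint_efforts": joint torques, N m; "tool_pos": TCP position; "tool_rot": TCP orientation; "contact_force": force on the tool from outside, world axes, zero at the start; "ft_torque": the same for the moment, N m; "gripper_width": opening from 0.0 (shut) to 1.0 (fully open); "grasp_force": force on a finger pad.
Only numpy, scipy, OpenCV 4.12 (cv2) and the standard library are available. Lean on these libraries where they do the work, as an engineer would, in place of code of your own. Each camera call takes 0.05 s, during which the arm holds its last target. There are 200 camera calls.

TASK

Press every loose tool lying on the bench (up to four: wheeled nippers, mosaic hammer, filling knife, try square) fully home into its own cut-out in the foam tray. When all are in, push the tray snugly into the corner between the two wooden stops, with its back and left edges flat against them, then swing the wooden turn button out over the tray's rim to hold it down. Leave the jar, glue bottle, bowl and tiles where they stand.

Things in the scene. Friction and masses are not known exactly. Their poses are not given: they have to be found in the camera images.
- nippers: Wheeled mosaic nippers lying flat, 165 mm long. Origin: underside, mid length; x to the head, z up. Steel joint block with flat sides, best grip, closing along y: x 0 to 42, y +-15, height 0 to 24 mm. Head (two small wheels) x 40 to 82, within y +-19, 22 mm high. Two black handles x -82 to 8, spreading to y +-27, 22 mm high. 0.12 to 0.21 kg, balance near x = 0. Absent (None) in some starts.
- hammer: T-shaped mosaic hammer lying flat, 160 mm long. Origin: underside, mid length; x to the head, z up. Pale wooden handle x -80 to 56, y +-12, height 0 to 24 mm, gripped across (along y), best at x = +36 near the balance point. Dark steel head x 56 to 80, y +-46, its middle 24 mm high. 0.12 to 0.21 kg. Absent (None) in some starts.
- knife: Filling knife lying flat, 160 mm long. Origin: underside, mid length; x points to the blade, z up. Wooden handle x -80 to 2, y +-12, height 0 to 24 mm, to be gripped across (along y), best at x = -14. Steel blade x 18 to 80, y +-27, 3 mm thick between heights 2 and 5 mm. about 0.1 kg, balance near the grip. Absent (None) in some starts.
- square: Try square lying flat, L-shaped. Origin: underside, middle of the stock; z up. Dark wooden stock x -55 to 55, y +-12, height 0 to 24 mm, to be gripped across (along y), best at x = +8. Steel blade at right angles at the stock's +x end: x 21 to 55, y -12 to -102, between heights 3 and 7 mm. about 0.1 kg, balance near the grip. Absent (None) in some starts.
- tray: Loose plywood tray, 258 (x) by 300 (y) mm, 0.4 kg empty, slides when pushed. Origin: underside centre; x to its back edge, away from the robot, y to its left edge. Rim 8 mm thick, 36 mm high. Black foam inside, top 24 mm high, four tool-shaped cut-outs 12 mm deep (grey floor), 1.75 mm spare each side, 1.5 more in the top 4 mm; a tool in place stands 12 mm proud. Springy foam lips hold a tool 5 to 10 mm up until it is pressed down (5 to 15 N).
- nippers_pocket (a point): Point on the floor of the nippers' cut-out where the nippers' origin belongs, with the nippers' x along the tray's +x (head to the back). Tray frame: (0, -98, 12) mm.
- hammer_pocket (a point): Point on the floor of the hammer's cut-out where the hammer's origin belongs, with the hammer's x along the tray's +x (head to the back). Tray frame: (-10, -10, 12) mm.
- knife_pocket (a point): Point on the floor of the knife's cut-out where the knife's origin belongs, with the knife's x along the tray's -x (blade to the front, towards the robot). Tray frame: (-25, 62, 12) mm.
- square_pocket (a point): Point on the floor of the square's cut-out where the square's origin belongs, with the square's x along the tray's +x (blade at the back, pointing to the tray's right). Tray frame: (60, 105, 12) mm.
- tray_back_left (a point): Bottom corner of the tray at its back left: tray frame (129, 150, 0) mm.
- tray_back_right (a point): Bottom corner of the tray at its back right: tray frame (129, -150, 0) mm.
- tray_front_left (a point): Bottom corner of the tray at its front left: tray frame (-129, 150, 0) mm.
- dock: Corner stop fixed to the bench: two pale wooden battens 38 mm high. Origin: inner corner at bench level, where the tray's back left corner belongs. Back stop's face: plane x = 0, y from 0 to -300 mm; left stop's face: plane y = 0, x from 0 to -270 mm. The tray belongs at x < 0, y < 0, its axes parallel to these.
- button (a joint): Wooden turn button on the left stop, on an upright pin, light friction (1.5 N at the knob), stays where left. 0: along the stop, pointing to the dock's -x; grows to 1.65 as it swings counter-clockwise seen from above, out over the tray; 1.57: square across the rim, pointing to the dock's -y. Arm 70 mm long, 20 wide, 8 thick, underside 42 mm high.
- button_knob (a point): Top centre of the round wooden knob on the button, 18 mm across and 26 mm tall (top 76 mm above the bench), 52 mm from the pin. Can be pinched from above or pushed.
- button_hinge (a point): Axis of the button's pin, 46 mm above the bench; fixed to the dock.
- jar: Bystander: glass jar of stones, 72 mm across, 92 mm high. Origin: underside centre.
- glue: Bystander: white glue bottle, 60 mm across, 150 mm high. Origin: underside centre.
- bowl: Bystander: white ceramic bowl, 84 mm across, 40 mm high. Origin: underside centre.
- tiles: Bystander: stack of three 98 mm tiles, 24 mm high. Origin: underside centre.

How it is judged:
On the way, in this order (a step that is already met when the one before it is completed fails the run):
1. every tool present is fully home in its cut-out (horizontal distance between nippers and nippers_pocket below 0.005 m and z of nippers in the frame of nippers_pocket below 0.003 m and angle between the x axis of each of nippers, hammer, knife, square and the x axis of tray, either way round below 0.06 rad and angle between the z axis of each of nippers, hammer, knife, square and the z axis of tray, either way round below 0.06 rad and linear speed of each of nippers, hammer, knife, square below 0.03 m/s and horizontal distance between hammer and hammer_pocket below 0.005 m and z of hammer in the frame of hammer_pocket below 0.003 m and horizontal distance between knife and knife_pocket below 0.005 m and z of knife in the frame of knife_pocket below 0.003 m and horizontal distance between square and square_pocket below 0.005 m and z of square in the frame of square_pocket below 0.003 m), for 0.2 s.
2. the loaded tray lies flat against both stops (x of each of tray_back_left, tray_back_right in the frame of dock above -0.005 m and y of each of tray_back_left, tray_front_left in the frame of dock above -0.005 m and angle between tray's own z axis and vertical below 0.04 rad and linear speed of tray below 0.02 m/s), for 0.2 s.
3. the turn button is swung over the tray's rim (all of step 2 and value of joint button above 1.3 rad), for 0.2 s.
At the end, for the whole second after the job is handed in: Each tool present is in its cut-out: origin within 5 mm sideways, under 3 mm proud of the floor, axes within 0.06 rad of the tray's, at rest. Tray flat and at rest, both back corners within 5 mm of the back stop and both left corners within 5 mm of the left stop. Button beyond 1.3 rad (all of step 1 and all of step 3); the robot touches nothing.
It fails at once if a bystander (jar, glue bottle, bowl, tiles) is pushed more than 50 mm or knocked over (distance of any of jar, glue, bowl, tiles from where it was at the start of the episode above 0.05 m or angle between any of jar, glue, bowl, tiles's own z axis and vertical above 0.6 rad).
Of nippers, hammer, knife, square only 3 to 4 are there at a start; the rules pass over those that are not, and their reading is None.
At some moment in a run one of nippers, hammer, knife, square may be knocked a few centimetres aside while the robot is not near it.
Once in a run the grip may slacken for a moment while it holds something.
It also fails if it takes over 210 s, if anything falls off the work surface, if the arm or the gripper's body presses on something with over 40 N, if the wrist force passes 120 N, or if a joint passes its speed limit or range.

## Working session

There is one attempt and no reset: what is moved stays moved. The work goes in short steps, Python scripts to look and compute and a tool call to move; the robot and the scene stay as the last step left them, time stands still between calls to the robot, and variables do not carry over. Pictures are saved under pics/ and viewed, at most 14 in all, crops included, and the job is handed in when it is done.

Besides the shell and the picture viewer there is one more tool, called as name(argument=value, ...) on one line, values as JSON. apply_moves: Moves the arm, as the interface text tells. Its arguments: {"type":"object","properties":{"moves":{"type":"array"}},"required":["moves"]}

```bash
mkdir -p pics; cat > h.py <<'E'
from plant import manip
import numpy as np, cv2
from scipy.spatial.transform import Rotation as R
def cam(n): 
    p=manip.grab_frame(n); return p
def w(p,loc):
    M=cv2.Rodrigues(np.array(p["rvec"],float))[0]; return M.T@(np.array(loc)-np.array(p["tvec"]).ravel())
def proj(p,X):
    return cv2.projectPoints(np.array(X,float).reshape(-1,3),np.array(p["rvec"],float),np.array(p["tvec"],float),np.array(p["K"],float),None)[0][:,0]
def plane(p,uv,z):
    M=cv2.Rodrigues(np.array(p["rvec"],float))[0]; C=-M.T@np.array(p["tvec"]).ravel()
    uv=np.atleast_2d(uv); d=(M.T@np.linalg.inv(p["K"])@np.c_[uv,np.ones(len(uv))].T).T
    return C+d*((z-C[2])/d[:,2])[:,None]
def save(p,n): cv2.imwrite("pics/"+n,p["image"][:,:,::-1])
def tri(ps,uvs):
    P=[np.array(p["K"])@np.c_[cv2.Rodrigues(np.array(p["rvec"],float))[0],np.array(p["tvec"]).ravel()] for p in ps]
    X=cv2.triangulatePoints(P[0],P[1],np.array(uvs[0],float).reshape(2,1),np.array(uvs[1],float).reshape(2,1))[:,0]; return X[:3]/X[3]
E
cat > a.py <<'E'
from h import *
np.set_printoptions(precision=4,suppress=True)
s=manip.state(); print(s["time"],s["tool_pos"],s["tool_rot"],s["gripper_width"],manip.nose_length)
for c in ["top","side"]:
    p=cam(c); save(p,c+"0.png"); print(c,"K",np.array(p["K"]).ravel(), "cam",w(p,[0,0,0]))
    for n in ["nippers","hammer","knife","square","tray","dock","button_knob","button_hinge","jar","glue","bowl","tiles","nippers_pocket","hammer_pocket","knife_pocket","square_pocket","tray_back_left","tray_back_right","tray_front_left"]:
        a=manip.spot_point(p,n); print(n,[(round(d["score"],2),w(p,d["location"])) for d in a[:2]])
E
python3 a.py
```

```text
0.0 [0.1956 0.5929 0.2124] [-0.0003  0.1587  0.9873 -0.001 ] 0.9983091625781829 0.017
top K [494.0985   0.     279.9112   0.     494.0985 210.0584   0.       0.
   1.    ] cam [ 0.4335 -0.037   1.2913]
nippers [(0.71, array([ 0.5361, -0.2578, -0.0025])), (0.21, array([0.6358, 0.2398, 0.0195]))]
hammer []
knife [(0.87, array([ 0.5145, -0.365 ,  0.0007]))]
square [(0.72, array([ 0.293 ,  0.2815, -0.    ])), (0.63, array([ 0.3194, -0.2554, -0.0021]))]
tray [(0.89, array([0.5737, 0.1324, 0.0023])), (0.59, array([0.5512, 0.3563, 0.0458]))]
dock [(0.62, array([0.7212, 0.3507, 0.    ]))]
button_knob [(0.67, array([0.4936, 0.3517, 0.078 ]))]
button_hinge [(0.89, array([0.5515, 0.3558, 0.045 ]))]
jar [(0.9, array([ 0.7108, -0.1826, -0.0008]))]
glue [(0.66, array([ 0.317 , -0.2572, -0.0006]))]
bowl [(0.9, array([ 0.3635, -0.1333, -0.0013]))]
tiles [(0.91, array([ 0.2912,  0.2813, -0.0015]))]
nippers_pocket [(0.76, array([0.5718, 0.0422, 0.0098])), (0.2, array([ 0.5156, -0.3636,  0.0007]))]
hammer_pocket [(0.87, array([0.5664, 0.1297, 0.011 ])), (0.28, array([0.4503, 0.2862, 0.0002]))]
knife_po
[... 1132 characters left out ...]
[ 0.3149, -0.2555,  0.0004]))]
bowl [(0.78, array([ 0.3707, -0.1348,  0.0031]))]
tiles [(0.97, array([0.2978, 0.2798, 0.0013])), (0.57, array([0.5532, 0.3581, 0.049 ]))]
nippers_pocket [(0.63, array([0.57  , 0.0439, 0.0132])), (0.32, array([ 0.3173, -0.2595,  0.0008]))]
hammer_pocket [(0.81, array([0.5651, 0.1313, 0.0158]))]
knife_pocket [(0.81, array([0.5504, 0.1991, 0.0133])), (0.5, array([ 0.5202, -0.3575,  0.001 ]))]
square_pocket [(0.65, array([0.6373, 0.2394, 0.015 ]))]
tray_back_left [(0.94, array([ 0.7058,  0.2862, -0.002 ]))]
tray_back_right [(0.97, array([ 0.7037, -0.0103,  0.004 ])), (0.41, array([0.6389, 0.2394, 0.013 ]))]
tray_front_left [(0.79, array([0.4499, 0.2844, 0.0044]))]
```

View pics/top0.png

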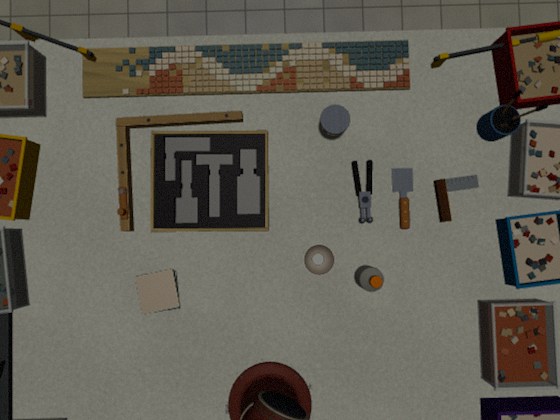

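View pics/side0.png

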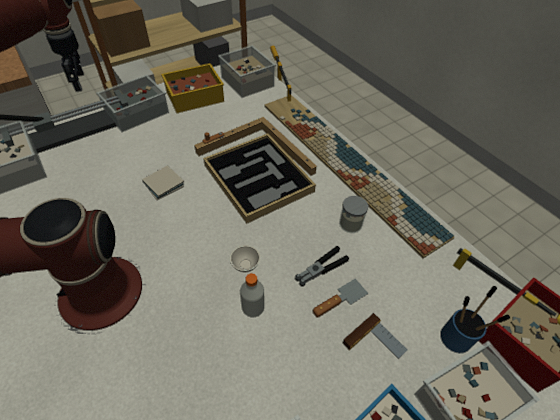

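Three tools are present: nippers (365,195; head towards the robot), knife (403,198) and square (450,195). There is no hammer. The tray is at (210,180), with the dock above and to its left. Next I refine poses by fitting outline models to the masks in both views.

```bash
cat > fit.py <<'E'
from h import *
from scipy.optimize import minimize
B={ # boxes x0,x1,y0,y1,z0,z1 (mm)
"nippers":[(0,42,-15,15,0,24),(40,82,-19,19,0,22)],
"knife":[(-80,2,-12,12,0,24),(2,18,-6,6,2,12),(18,80,-27,27,2,5)],
"square":[(-55,55,-12,12,0,24),(21,55,-102,-12,3,7)],
"tray":[(-129,129,-150,150,0,36)]}
NH=[(0,10,8,22),(0,10,-22,-8)]
S=6
def boxpts(b,pose):
    x,y,t=pose; b=np.array(b)/1000
    P=np.array([(i,j,k) for i in b[:2] for j in b[2:4] for k in b[4:6]])
    c,s=np.cos(t),np.sin(t); return P@np.array([[c,s,0],[-s,c,0],[0,0,1]])+[x,y,0]
def polys(n,p,pose,dz=0):
    L=[boxpts(b,pose)+[0,0,dz] for b in B[n]]
    if n=="nippers":
        for sg in (1,-1): # spreading handles
            q=np.array([(-82,sg*13,0),(-82,sg*27,0),(8,sg*3,0),(8,sg*14,0)])/1000.
            q=np.r_[q,q+[0,0,.022]]; x,y,t=pose;c,s=np.cos(t),np.sin(t)
            L.append(q@np.array([[c,s,0],[-s,c,0],[0,0,1]])+[x,y,dz])
    return [cv2.convexHull(proj(p,q).astype(np.float32))[:,0] for q in L]
def fit(n,views,p0,dz=0):
    R_=[]
    for p,m in views:
        v,u=np.where(m); u0,v0,u1,v1=u.min()-8,v.min()-8,u.max()+9,v.max()+9
        R_.append((p,cv2.resize(m[v0:v1,u0:u1].astype(np.float32),None,fx=S,fy=S,interpolation=cv2.INTER_LINEAR),u0,v0))
    def cost(q):
        pose=(q[0]/1e3,q[1]/1e3,q[2]/100); c=0
        for p,M,u0,v0 in R_:
            I=np.zeros(M.shape,np.uint8)
            for h in polys(n,p,pose,dz):
                cv2.fillConvexPoly(I,np.round(((h-[u0,v0]+.5)*S-.5)*16).astype(np.int32),1,shift=4)
            I=cv2.blur(I.astype(np.float32),(S,S)); c+=1-np.minimum(I,M).sum()/np.maximum(I,M).sum()
        return c/len(R_)
    q=np.array([p0[0]*1e3,p0[1]*1e3,p0[2]*100])
    for st in (8,2):
        r=minimize(cost,q,method="Nelder-Mead",options=dict(initial_simplex=np.vstack([q]+[q+st*e for e in np.eye(3)]),xatol=.05,fatol=1e-5)); q=r.x
    return np.array([q[0],q[1],q[2]*10]),r.fun   # mm, mm, mrad
def mask(p,n,near=None):
    a=manip.silhouettes(p,n)
    for d in a:
        m=np.array(d["pixels"]); v,u=np.where(m)
        if near is None or np.hypot(*(plane(p,[u.mean(),v.mean()],.02)[0,:2]-near))<.09: return m
    return None
E
cat > b.py <<'E'
from fit import *
np.set_printoptions(precision=2,suppress=True)
T,Sd=cam("top"),cam("side")
for n,g in dict(tray=(.573,.134,0),nippers=(.536,-.258,3.14),knife=(.517,-.363,0),square=(.509,-.464,0)).items():
    V=[(p,mask(p,n,np.array(g[:2]))) for p in (T,Sd)]
    V=[v for v in V if v[1] is not None]
    for vs in [[v] for v in V]+[V]:
        if vs: print(n,len(vs),*fit(n,vs,g))
# pockets: grey floors in top
g=cv2.cvtColor(T["image"],cv2.COLOR_RGB2HSV); gr=T["image"].max(2)
sub=gr[120:240,140:280]; 
c=cv2.connectedComponentsWithStats(((gr>70)&(g[...,1]<60)).astype(np.uint8))
for i in range(1,c[0]):
    s=c[2][i]
    if 150<s[0]<260 and 130<s[1]<225 and 100<s[4]<3000: print(s,plane(T,c[3][i],.012)[0]*1e3)
for n in ["button_knob","button_hinge"]:
    uv=[proj(p,w(p,manip.spot_point(p,n)[0]["location"]))[0] for p in (T,Sd)]; print(n,tri([T,Sd],uv)*1e3)
E
python3 b.py
```

```text
tray 1 [573.04 138.26 -25.03] 0.012047111988067627
tray 1 [574.15 138.75 -19.14] 0.018347620964050293
tray 2 [573.5  138.37 -24.4 ] 0.01629677414894104
nippers 1 [ 534.42 -259.3  3178.75] 0.22922027111053467
nippers 1 [ 535.41 -258.5  3180.58] 0.22200614213943481
nippers 2 [ 535.25 -258.87 3180.92] 0.22686871886253357
knife 1 [ 517.7  -361.66   -1.94] 0.09895855188369751
knife 1 [ 517.51 -361.52    2.69] 0.08202600479125977
knife 2 [ 517.22 -361.68   -2.43] 0.09183233976364136
square 1 [ 508.39 -462.67  121.67] 0.052232444286346436
square 1 [ 508.39 -462.67  121.67] 0.052232444286346436
[165 138  45  42 836] [656.29 209.14  12.  ]
[ 237  149   23   65 1258] [563.92  39.12  12.  ]
[196 154  37  63 840] [582.38 127.82  12.  ]
[176 160  21  63 842] [532.35 200.4   12.  ]
button_knob [496.9  349.82  82.53]
button_hinge [553.36 358.86  45.7 ]
```

```bash
cat > mv.py <<'E'
import sys
from h import *
# usage: mv.py x y z(mm) psi [; more] -> turn, shift(cm) from current pose
s=manip.state(); q=np.array(s["tool_rot"]); A=R.from_quat(q[[1,2,3,0]]); p=np.array(s["tool_pos"])
print("t",round(s["time"],2),"pos",(p*1e3).round(1),"psi",round(float(np.arctan2(*A.as_matrix()[[1,0],1])),4),"w",round(s["gripper_width"],3),"gf",round(s["grasp_force"],1),"F",np.round(s["contact_force"],1),"q6",round(s["joint_pos"][5],2))
for a in " ".join(sys.argv[1:]).split(";"):
    if not a.strip(): continue
    x,y,z,ps=map(float,a.split()); c,sn=np.cos(ps),np.sin(ps)
    T=R.from_matrix(np.array([[-sn,c,0],[c,sn,0],[0,0,-1]]))
    print("turn",(A.inv()*T).as_rotvec().round(4),"cm",(A.inv().apply(np.array([x,y,z])/1e3-p)*100).round(2))
E
python3 mv.py "517.5 -259.6 200 1.61; 517.5 -259.6 70 1.61"
```

```text
t 2.7 pos [195.9 593.5 213.7] psi 1.252 w 0.997 gf 0.0 F [ 0.9 -0.7  0.4] q6 -0.12
turn [-0.     0.    -0.358] cm [-57.28 -70.93   1.37]
turn [-0.     0.    -0.358] cm [-57.28 -70.93  14.37]
```

apply_moves(moves=[[[0, 0, -0.358], [-57.28, -70.93, 1.37], -0.4], [[0, 0, -0.358], [-57.28, -70.93, 1.37], -0.4], [[0, 0, -0.358], [-57.28, -70.93, 1.37], -0.4], [[0, 0, -0.358], [-57.28, -70.93, 1.37], -0.4], [[0, 0, -0.358], [-57.28, -70.93, 1.37], -0.4], [[0, 0, -0.358], [-57.28, -70.93, 1.37], -0.4], [[0, 0, -0.358], [-57.28, -70.93, 1.37], -0.4], [[0, 0, -0.358], [-57.28, -70.93, 1.37], -0.4], [[0, 0, -0.358], [-57.28, -70.93, 1.37], -0.4], [[0, 0, -0.358], [-57.28, -70.93, 1.37], -0.4], [[0, 0, -0.358], [-57.28, -70.93, 1.37], -0.4], [[0, 0, -0.358], [-57.28, -70.93, 1.37], -0.4], [[0, 0, -0.358], [-57.28, -70.93, 1.37], -0.4], [[0, 0, -0.358], [-57.28, -70.93, 1.37], -0.4], [[0, 0, -0.358], [-57.28, -70.93, 1.37], -0.4], [[0, 0, -0.358], [-57.28, -70.93, 1.37], -0.4], [[0, 0, -0.358], [-57.28, -70.93, 1.37], -0.4], [[0, 0, -0.358], [-57.28, -70.93, 1.37], -0.4], [[0, 0, -0.358], [-57.28, -70.93, 1.37], -0.4], [[0, 0, -0.358], [-57.28, -70.93, 1.37], -0.4]])

```text
time: 4.7
tool_pos: [0.5175, -0.261, 0.1995]
tool_rot: [-0.0, -0.018, 1.0, 0.0]
contact_force: [0.2, 0.7, 0.1]
gripper_width: 0.702
grasp_force: 0.0
```

```bash
python3 mv.py "517.5 -259.6 70 1.61; 517.5 -259.6 26 1.61"
```

```text
t 4.7 pos [ 517.5 -261.   199.5] psi 1.6076 w 0.702 gf 0.0 F [0.2 0.7 0.1] q6 -2.2
turn [ 0.0008 -0.0009 -0.0024] cm [-0.02  0.13 12.95]
turn [ 0.0008 -0.0009 -0.0024] cm [-0.02  0.12 17.35]
```

apply_moves(moves=[[[0, 0, 0], [0, 0.1, 5], -0.4], [[0, 0, 0], [0, 0.1, 10], -0.4], [[0, 0, 0], [0, 0.1, 14], -0.4], [[0, 0, 0], [0, 0.1, 17.3], -0.4], [[0, 0, 0], [0, 0.1, 17.3], -0.4], [[0, 0, 0], [0, 0.1, 17.3], 1], [[0, 0, 0], [0, 0.1, 17.3], 1], [[0, 0, 0], [0, 0.1, 17.3], 1], [[0, 0, 0], [0, 0.1, 17.3], 1], [[0, 0, 0], [0, 0.1, 17.3], 1], [[0, 0, 0], [0, 0.1, 17.3], 1], [[0, 0, 0], [0, 0.1, 17.3], 1]])

```text
time: 5.9
tool_pos: [0.5175, -0.2587, 0.0271]
tool_rot: [0.0, -0.02, 1.0, -0.0]
contact_force: [-0.4, 0.3, 0.0]
gripper_width: -0.001
grasp_force: 0.0
```

```bash
python3 mv.py
```

```text
t 5.9 pos [ 517.5 -258.7   27.1] psi 1.6099 w -0.001 gf 0.0 F [-0.4  0.3  0. ] q6 -2.2
```

```bash
cat > look.py <<'E'
import sys
from h import *
a=sys.argv # name cam u v halfwidth
p=cam(a[2]); save(p,"_full.png"); u,v,h=map(int,a[3:6])
c=p["image"][max(0,v-h):v+h,max(0,u-h):u+h]; k=int(560/(2*h))
cv2.imwrite("pics/"+a[1],cv2.resize(c,None,fx=k,fy=k,interpolation=cv2.INTER_CUBIC)[:,:,::-1]); print("origin",max(0,u-h),max(0,v-h),"scale",k)
E
python3 look.py s1.png side 330 280 80
```

```text
origin 250 200 scale 3
```

View pics/s1.png

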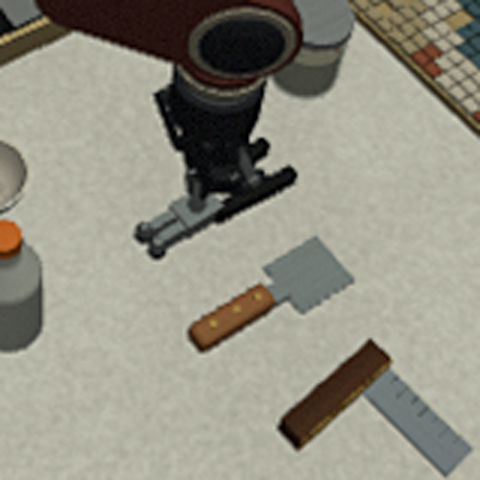

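The gripper is behind the joint block, at crop (230,180). The block is at (200,205), nearer the head than planned. I'll lift and measure again.

apply_moves(moves=[[[0, 0, 0], [0, 0, -4], -0.4], [[0, 0, 0], [0, 0, -8], -0.4], [[0, 0, 0], [0, 0, -13], -0.4], [[0, 0, 0], [0, 5, -17], -0.4], [[0, 0, 0], [0, 10, -17], -0.4], [[0, 0, 0], [0, 15, -17], -0.4], [[0, 0, 0], [0, 18, -17], -0.4], [[0, 0, 0], [0, 18, -17], -0.4]])

```text
time: 6.75
tool_pos: [0.51, -0.0748, 0.1971]
tool_rot: [0.0, -0.022, 1.0, 0.001]
contact_force: [0.2, -0.2, 0.1]
gripper_width: 0.699
grasp_force: 0.0
```

```bash
cat > c.py <<'E'
from fit import *
import sys
np.set_printoptions(precision=2,suppress=True)
T,Sd=cam("top"),cam("side")
G=dict(nippers=(.535,-.258,3.14),knife=(.517,-.363,0),square=(.509,-.464,0))
for n in sys.argv[2:]:
    g=G[n]
    V=[(p,mask(p,n,np.array(g[:2]))) for p in (T,Sd)]
    V=[v for v in V if v[1] is not None]
    for vs in [[v] for v in V]+[V]*(len(V)>1):
        f,c=fit(n,vs,g); print(n,len(vs),f,c)
    for p,nm in ((T,"t"),(Sd,"s")):
      im=p["image"].copy(); im=cv2.resize(im,None,fx=4,fy=4,interpolation=cv2.INTER_CUBIC)
      for h in polys(n,p,(f[0]/1e3,f[1]/1e3,f[2]/1e3)): cv2.polylines(im,[np.round((h+.5)*4-.5).astype(np.int32)],True,(255,0,0),1)
      u,v=(proj(p,[f[0]/1e3,f[1]/1e3,.01])[0]*4).astype(int); 
      if nm=="t": a=im[v-200:v+200,u-200:u+200]
      else: cv2.imwrite("pics/"+sys.argv[1],np.hstack([a,im[v-200:v+200,u-200:u+200]])[:,:,::-1])
E
python3 c.py n2.png nippers
```

```text
nippers 1 [ 535.86 -259.17 3176.79] 0.21855366230010986
nippers 1 [ 535.59 -257.98 3198.92] 0.29665207862854004
nippers 2 [ 535.71 -259.06 3179.69] 0.26414474844932556
```

View pics/n2.png

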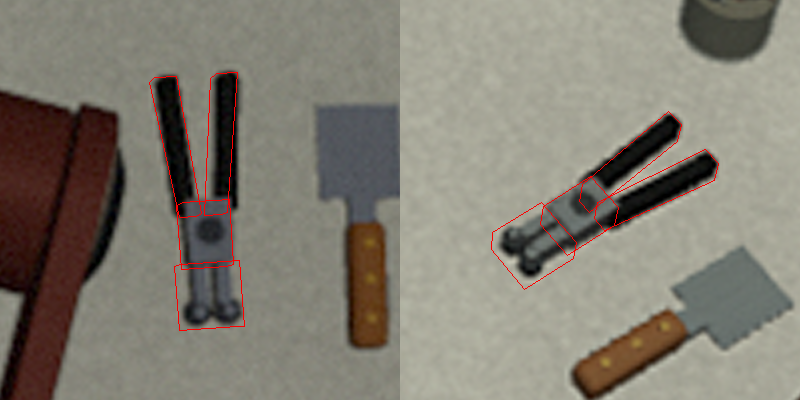

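```bash
python3 - <<'E'
from h import *
p=cam("side"); s=manip.state(); P=np.array(s["tool_pos"]); print(P, s["gripper_width"], proj(p,[[.5175,-.2587,.027],[.5175,-.2587,.010],[.5155,-.259,.024]]))
im=cv2.resize(p["image"],None,fx=4,fy=4,interpolation=cv2.INTER_CUBIC)
for d,c in ((0,(255,0,0)),(-.017,(0,255,0))):
  u,v=(proj(p,P+[0,0,d])[0]*4+1.5).astype(int); cv2.circle(im,(u,v),4,c,-1)
cv2.imwrite("pics/g3.png",im[v-300:v+150,u-250:u+250,::-1])
E
```

```text
[ 0.51044734 -0.07984906  0.19684292] 0.7011394140505672 [[315.08336527 267.12414884]
 [314.51831589 270.37266837]
 [314.46330649 268.12064025]]
```

View pics/g3.png

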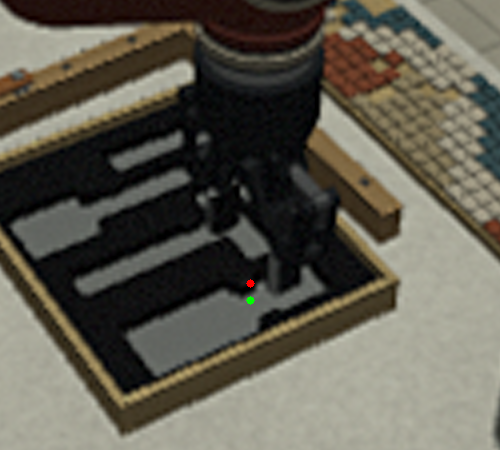

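The fingertips, midway between (215,230) and (280,292), appear about 20 mm higher than the reported TCP at (250,283). I'll shut the gripper and check the tip height on free bench with a gentle touch.

apply_moves(moves=[[[0, 0, 0], [0, 0, 4], 1], [[0, 0, 0], [0, 0, 8], 1], [[0, 0, 0], [0, 0, 12], 1], [[0, 0, 0], [0, 0, 15], 1], [[0, 0, 0], [0, 0, 16], 1], [[0, 0, 0], [0, 0, 16.4], 1], [[0, 0, 0], [0, 0, 16.4], 1]])

```text
time: 7.7
tool_pos: [0.5112, -0.0795, 0.0339]
tool_rot: [0.001, -0.019, 1.0, -0.0]
contact_force: [0.6, -0.0, -0.5]
gripper_width: 0.0
grasp_force: 0.0
```

```bash
python3 - <<'E'
from h import *
p=cam("side"); s=manip.state(); P=np.array(s["tool_pos"]); print(P, s["gripper_width"],s["contact_force"])
im=cv2.resize(p["image"],None,fx=4,fy=4,interpolation=cv2.INTER_CUBIC)
for d,c in ((0,(255,0,0)),(-.017,(0,255,0))):
  u,v=(proj(p,P+[0,0,d])[0]*4+1.5).astype(int); cv2.circle(im,(u,v),4,c,-1)
cv2.imwrite("pics/g4.png",im[v-300:v+150,u-250:u+250,::-1])
E
```

```text
[ 0.51181608 -0.07956629  0.03470656] -0.0016425006344704689 [ 0.65625809  0.35024973 -0.00395326]
```

View pics/g4.png

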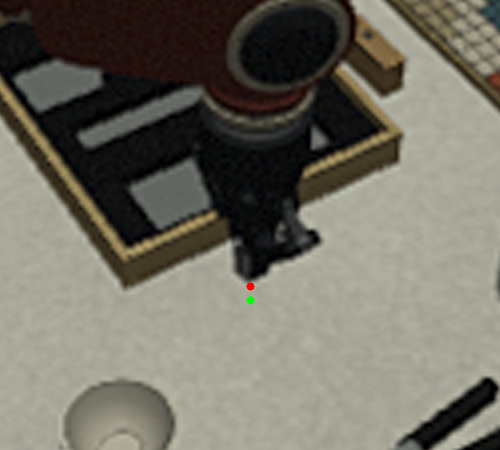

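apply_moves(moves=[[[0, 0, 0], [0, 0, 0.4], 1], [[0, 0, 0], [0, 0, 0.8], 1], [[0, 0, 0], [0, 0, 1.2], 1], [[0, 0, 0], [0, 0, 1.5], 1], [[0, 0, 0], [0, 0, 1.6], 1], [[0, 0, 0], [0, 0, 1.7], 1], [[0, 0, 0], [0, 0, 1.8], 1], [[0, 0, 0], [0, 0, 1.8], 1]])

```text
time: 8.55
tool_pos: [0.5103, -0.0787, 0.0149]
tool_rot: [-0.0, -0.02, 1.0, 0.0]
contact_force: [0.2, 0.2, -0.3]
gripper_width: -0.002
grasp_force: 0.0
```

apply_moves(moves=[[[0, 0, 0], [0, 0, 0.1], 1], [[0, 0, 0], [0, 0, 0.2], 1], [[0, 0, 0], [0, 0, 0.3], 1], [[0, 0, 0], [0, 0, 0.3], 1]])

```text
time: 8.95
tool_pos: [0.5102, -0.0787, 0.0118]
tool_rot: [-0.0, -0.02, 1.0, 0.0]
contact_force: [0.3, 0.0, 1.3]
gripper_width: -0.0
grasp_force: 0.0
```

apply_moves(moves=[[[0, 0, 0], [0, 0, 0.2], 1], [[0, 0, 0], [0, 0, 0.4], 1], [[0, 0, 0], [0, 0, 0.5], 1], [[0, 0, 0], [0, 0, 0.5], 1]])

```text
time: 9.35
tool_pos: [0.5102, -0.0787, 0.0067]
tool_rot: [-0.0, -0.02, 1.0, 0.0]
contact_force: [-0.9, -0.0, -0.2]
gripper_width: 0.001
grasp_force: 0.0
```

apply_moves(moves=[[[0, 0, 0], [0, 0, 0.1], 1], [[0, 0, 0], [0, 0, 0.2], 1], [[0, 0, 0], [0, 0, 0.3], 1], [[0, 0, 0], [0, 0, 0.3], 1]])

```text
time: 9.75
tool_pos: [0.5103, -0.0787, 0.0038]
tool_rot: [-0.0, -0.02, 1.0, 0.0]
contact_force: [0.6, 0.7, -0.2]
gripper_width: -0.001
grasp_force: 0.0
```

apply_moves(moves=[[[0, 0, 0], [0, 0, 0.1], 1], [[0, 0, 0], [0, 0, 0.2], 1], [[0, 0, 0], [0, 0, 0.3], 1], [[0, 0, 0], [0, 0, 0.3], 1]])

```text
time: 10.15
tool_pos: [0.5102, -0.0787, 0.0008]
tool_rot: [-0.0, -0.02, 1.0, 0.0]
contact_force: [0.8, 0.4, -0.5]
gripper_width: -0.002
grasp_force: 0.0
```

apply_moves(moves=[[[0, 0, 0], [0, 0, 0.1], 1], [[0, 0, 0], [0, 0, 0.2], 1], [[0, 0, 0], [0, 0, 0.2], 1]])

```text
time: 10.45
tool_pos: [0.5102, -0.0787, -0.0012]
tool_rot: [-0.0, -0.02, 1.0, 0.0]
contact_force: [-0.3, 0.1, 0.1]
gripper_width: 0.002
grasp_force: 0.0
```

apply_moves(moves=[[[0, 0, 0], [0, 0, 0.2], 1], [[0, 0, 0], [0, 0, 0.4], 1], [[0, 0, 0], [0, 0, 0.5], 1], [[0, 0, 0], [0, 0, 0.6], 1], [[0, 0, 0], [0, 0, 0.6], 1]])

```text
time: 10.95
tool_pos: [0.5103, -0.0787, -0.0072]
tool_rot: [-0.0, -0.02, 1.0, 0.0]
contact_force: [0.2, 0.1, -0.8]
gripper_width: -0.001
grasp_force: 0.0
```

apply_moves(moves=[[[0, 0, 0], [0, 0, 0.1], 1], [[0, 0, 0], [0, 0, 0.2], 1], [[0, 0, 0], [0, 0, 0.2], 1]])

```text
time: 11.25
tool_pos: [0.5103, -0.0787, -0.0092]
tool_rot: [-0.0, -0.02, 1.0, 0.0]
contact_force: [0.2, -0.9, -0.1]
gripper_width: -0.003
grasp_force: 0.0
```

```bash
python3 - <<'E'
from h import *
p=cam("side"); s=manip.state(); P=np.array(s["tool_pos"]); print(P, s["gripper_width"],s["contact_force"],s["joint_pos"],s["joint_efforts"])
im=cv2.resize(p["image"],None,fx=4,fy=4,interpolation=cv2.INTER_CUBIC)
for d,c in ((0,(255,0,0)),(-.017,(0,255,0))):
  u,v=(proj(p,P+[0,0,d])[0]*4+1.5).astype(int); cv2.circle(im,(u,v),4,c,-1)
cv2.imwrite("pics/g5.png",im[v-300:v+150,u-250:u+250,::-1])
E
```

```text
[ 0.51034952 -0.07872868 -0.00907738] 0.0038407231345437944 [-0.40175055  0.58645634 -0.58912659] [-2.97235033e-01  4.99699299e-02  2.01972101e+00 -2.48160353e-05
  1.07204346e+00 -1.90723906e+00] [-1.43018602e-03 -3.25008023e+01 -3.03174198e+01 -3.11467184e-04
 -1.86806777e-03 -5.58882988e-06]
```

View pics/g5.png

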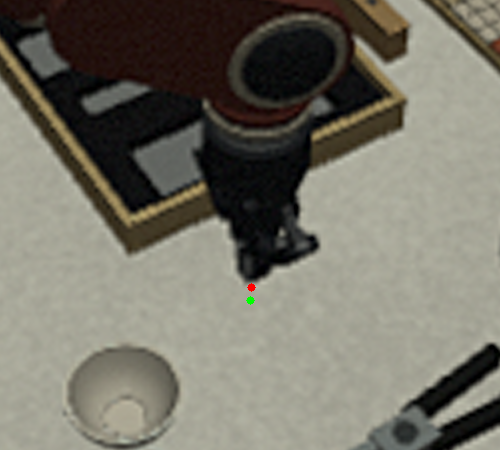

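apply_moves(moves=[[[0, 0, 0], [0, 0, 0.1], 1], [[0, 0, 0], [0, 0, 0.2], 1], [[0, 0, 0], [0, 0, 0.2], 1]])

```text
time: 11.6
tool_pos: [0.5102, -0.0787, -0.0112]
tool_rot: [-0.0, -0.02, 1.0, 0.0]
contact_force: [0.8, -0.0, -0.6]
gripper_width: 0.001
grasp_force: 0.0
```

apply_moves(moves=[[[0, 0, 0], [0, 0, 0.1], 1], [[0, 0, 0], [0, 0, 0.2], 1], [[0, 0, 0], [0, 0, 0.2], 1]])

```text
time: 11.9
tool_pos: [0.5102, -0.0787, -0.0132]
tool_rot: [-0.0, -0.02, 1.0, 0.0]
contact_force: [0.1, 0.6, 0.0]
gripper_width: 0.001
grasp_force: 0.0
```

apply_moves(moves=[[[0, 0, 0], [0, 0, 0.1], 1], [[0, 0, 0], [0, 0, 0.2], 1], [[0, 0, 0], [0, 0, 0.2], 1]])

```text
time: 12.2
tool_pos: [0.5102, -0.0787, -0.0152]
tool_rot: [-0.0, -0.02, 1.0, 0.0]
contact_force: [-0.2, -0.5, -0.2]
gripper_width: 0.0
grasp_force: 0.0
```

apply_moves(moves=[[[0, 0, 0], [0, 0, 0.1], 1], [[0, 0, 0], [0, 0, 0.2], 1], [[0, 0, 0], [0, 0, 0.2], 1]])

```text
time: 12.5
tool_pos: [0.5102, -0.0787, -0.0172]
tool_rot: [-0.0, -0.02, 1.0, 0.0]
contact_force: [-0.2, -0.0, 0.6]
gripper_width: 0.002
grasp_force: 0.0
```

apply_moves(moves=[[[0, 0, 0], [0, 0, 0.1], 1], [[0, 0, 0], [0, 0, 0.2], 1], [[0, 0, 0], [0, 0, 0.2], 1]])

```text
time: 12.8
tool_pos: [0.5105, -0.0788, -0.0176]
tool_rot: [-0.001, -0.02, 1.0, 0.0]
contact_force: [-4.9, 0.9, 11.6]
gripper_width: -0.002
grasp_force: 5.3
```

The fingertips touch the bench at state z = −17.4 mm, so tip height is state z + 17.4 mm with the gripper shut. I'll apply this offset from here on.

apply_moves(moves=[[[0, 0, 0], [0, 0, -2], 1], [[0, 0, 0], [0, 0, -6], 0], [[0, 0, 0], [0, 0, -10], -0.4], [[0, 0, 0], [0, 0, -10], -0.4]])

```text
time: 13.2
tool_pos: [0.5151, -0.0801, 0.0879]
tool_rot: [0.006, -0.02, 1.0, -0.002]
contact_force: [0.4, -1.1, -0.1]
gripper_width: 0.508
grasp_force: 0.0
```

```bash
python3 mv.py "517.5 -259.6 82 1.61; 517.5 -259.6 -11 1.61"
```

```text
t 13.2 pos [515.1 -80.1  87.9] psi 1.6101 w 0.508 gf 0.0 F [ 0.4 -1.1 -0.1] q6 -1.91
turn [-0.0041  0.0119  0.0001] cm [  0.48 -17.94   0.66]
turn [-0.0041  0.0119  0.0001] cm [  0.59 -17.9    9.96]
```

apply_moves(moves=[[[0, 0, 0], [0.1, -5, 0], -0.4], [[0, 0, 0], [0.1, -10, 0], -0.4], [[0, 0, 0], [0.1, -15, 0], -0.4], [[0, 0, 0], [0.1, -18.1, 0], -0.4], [[0, 0, 0], [0.1, -18.1, 0], -0.4], [[0, 0, 0], [0.1, -18.1, 0], -0.4], [[0, 0, 0], [0.1, -18.1, 0], -0.4]])

```text
time: 13.9
tool_pos: [0.5161, -0.2584, 0.0803]
tool_rot: [-0.001, -0.02, 1.0, 0.001]
contact_force: [-0.3, 0.4, 0.4]
gripper_width: 0.7
grasp_force: 0.0
```

```bash
python3 mv.py "517.5 -259.6 82 1.61; 517.5 -259.6 -11 1.61"
```

```text
t 13.9 pos [ 516.1 -258.4   80.3] psi 1.6108 w 0.7 gf 0.0 F [-0.3  0.4  0.4] q6 -2.2
turn [ 0.0011 -0.001   0.0008] cm [-0.13 -0.12 -0.17]
turn [ 0.0011 -0.001   0.0008] cm [-0.14 -0.13  9.13]
```

apply_moves(moves=[[[0, 0, 0], [-0.1, -0.1, 4], -0.4], [[0, 0, 0], [-0.1, -0.1, 7], -0.4], [[0, 0, 0], [-0.1, -0.1, 9.1], -0.4], [[0, 0, 0], [-0.1, -0.1, 9.1], -0.4], [[0, 0, 0], [-0.1, -0.1, 9.1], 0], [[0, 0, 0], [-0.1, -0.1, 9.1], 1], [[0, 0, 0], [-0.1, -0.1, 9.1], 1], [[0, 0, 0], [-0.1, -0.1, 9.1], 1], [[0, 0, 0], [-0.1, -0.1, 9.1], 1]])

```text
time: 14.8
tool_pos: [0.5188, -0.2613, -0.008]
tool_rot: [0.001, -0.02, 1.0, -0.001]
contact_force: [-0.8, 2.2, 6.6]
gripper_width: 0.334
grasp_force: 66.6
```

```bash
python3 mv.py
```

```text
t 14.8 pos [ 518.8 -261.3   -8. ] psi 1.6099 w 0.334 gf 66.6 F [-0.8  2.2  6.6] q6 -2.2
```

apply_moves(moves=[[[0, 0, 0], [0, 0, -2], 1], [[0, 0, 0], [0, 0, -5], 1], [[0, 0, 0], [0, 0, -9], 1], [[0, 0, 0], [0, 0, -13], 1], [[0, 0, 0.14], [-1, 2, -14], 1], [[0, 0, 0.28], [-2, 5, -14], 1], [[0, 0, 0.42], [-3, 8, -14], 1], [[0, 0, 0.56], [-4, 11, -14], 1], [[0, 0, 0.7], [-5, 14, -14], 1], [[0, 0, 0.84], [-6, 17, -14], 1], [[0, 0, 0.98], [-7, 20, -14], 1], [[0, 0, 1.12], [-8, 23, -14], 1], [[0, 0, 1.26], [-8.1, 26, -14], 1], [[0, 0, 1.4], [-8.1, 28, -14], 1], [[0, 0, 1.54], [-8.1, 29.8, -14], 1], [[0, 0, 1.6], [-8.1, 29.8, -14], 1], [[0, 0, 1.6], [-8.1, 29.8, -14], 1]])

```text
time: 16.5
tool_pos: [0.5866, 0.0409, 0.1298]
tool_rot: [0.0, 0.703, 0.711, -0.0]
contact_force: [-0.8, 0.3, -2.5]
gripper_width: 0.33
grasp_force: 65.6
```

```bash
python3 mv.py "588.1 39.6 130 -1.594"
```

```text
t 16.5 pos [586.6  40.9 129.8] psi 0.0112 w 0.33 gf 65.6 F [-0.8  0.3 -2.5] q6 -0.07
turn [2.0000e-04 0.0000e+00 1.6052e+00] cm [-0.13  0.15 -0.02]
```

apply_moves(moves=[[[0, 0, 0.14], [0, 0, 0], 1], [[0, 0, 0.28], [0, 0, 0], 1], [[0, 0, 0.42], [0, 0, 1], 1], [[0, 0, 0.56], [0, 0, 2], 1], [[0, 0, 0.7], [0, 0, 3], 1], [[0, 0, 0.84], [0, 0, 4], 1], [[0, 0, 0.98], [0, 0, 5], 1], [[0, 0, 1.12], [0, 0, 6], 1], [[0, 0, 1.26], [0, 0, 7], 1], [[0, 0, 1.4], [-0.1, 0.1, 8], 1], [[0, 0, 1.54], [-0.1, 0.1, 8], 1], [[0, 0, 1.605], [-0.1, 0.1, 8], 1], [[0, 0, 1.605], [-0.1, 0.1, 8], 1], [[0, 0, 1.605], [-0.1, 0.1, 8], 1]])

```text
time: 17.9
tool_pos: [0.5879, 0.039, 0.05]
tool_rot: [0.0, 1.0, -0.011, 0.0]
contact_force: [0.6, 0.2, -2.5]
gripper_width: 0.333
grasp_force: 65.6
```

```bash
cat > held.py <<'E'
from fit import *
import sys
np.set_printoptions(precision=2,suppress=True)
n,x,y,t,dz=sys.argv[1],*map(float,sys.argv[2:6])
for c in ["side","top"]:
    p=cam(c); m=mask(p,n,np.array([x,y]))
    if m is None: print(c,"none"); continue
    print(c,m.sum(),*fit(n,[(p,m)],(x,y,t),dz))
    if c=="side":
        im=cv2.resize(p["image"],None,fx=5,fy=5,interpolation=cv2.INTER_CUBIC)
        for h in polys(n,p,(x,y,t),dz): cv2.polylines(im,[np.round((h+.5)*5-.5).astype(np.int32)],True,(255,0,0),1)
        u,v=(proj(p,[x,y,dz])[0]*5).astype(int); cv2.imwrite("pics/"+sys.argv[6],im[v-250:v+250,u-350:u+350,::-1])
E
python3 mv.py "588.1 39.6 50 -1.594"; python3 held.py nippers .5712 .040 -.0235 .058 h6.png
```

```text
t 17.9 pos [587.9  39.   50. ] psi -1.5933 w 0.333 gf 65.6 F [ 0.6  0.2 -2.5] q6 1.53
turn [ 0.0001 -0.0003  0.0007] cm [ 0.02 -0.07  0.  ]
side 484 [567.71  40.23 -20.37] 0.36984527111053467
top 185 [606.39  35.73 -72.6 ] 0.5207531452178955
```

View pics/h6.png

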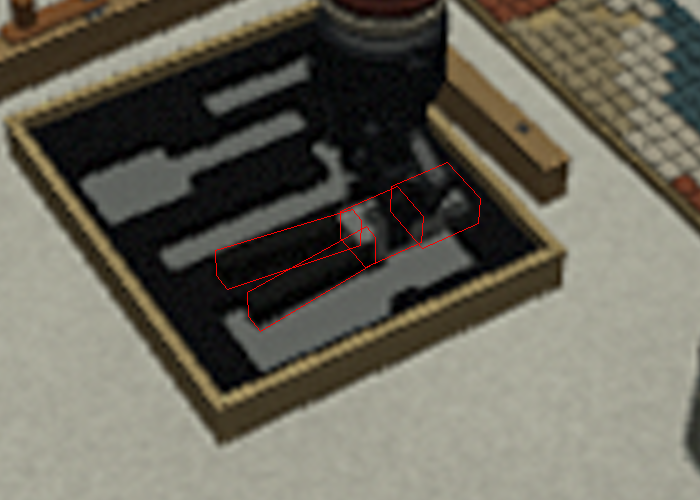

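apply_moves(moves=[[[0, 0, 0], [0, 0, 1.5], 1], [[0, 0, 0], [0, 0, 2.5], 1], [[0, 0, 0], [0, 0, 3], 1], [[0, 0, 0], [0, 0, 3.2], 1], [[0, 0, 0], [0, 0, 3.2], 1]])

```text
time: 18.6
tool_pos: [0.5874, 0.0394, 0.0173]
tool_rot: [-0.0, 1.0, -0.012, -0.001]
contact_force: [0.3, 0.8, -1.5]
gripper_width: 0.334
grasp_force: 65.6
```

apply_moves(moves=[[[0, 0, 0], [0, 0, 0.2], 1], [[0, 0, 0], [0, 0, 0.4], 1], [[0, 0, 0], [0, 0, 0.4], 1], [[0, 0, 0], [0, 0, 0.4], 1]])

```text
time: 19.0
tool_pos: [0.5885, 0.0393, 0.0148]
tool_rot: [0.0, 1.0, -0.012, 0.001]
contact_force: [0.5, 0.1, 0.3]
gripper_width: 0.33
grasp_force: 66.0
```

apply_moves(moves=[[[0, 0, 0], [0, 0, 0.2], 1], [[0, 0, 0], [0, 0, 0.3], 1], [[0, 0, 0], [0, 0, 0.3], 1], [[0, 0, 0], [0, 0, 0.3], 1]])

```text
time: 19.4
tool_pos: [0.5889, 0.0395, 0.0125]
tool_rot: [-0.0, 1.0, -0.012, 0.001]
contact_force: [1.1, 1.1, 3.8]
gripper_width: 0.339
grasp_force: 34.9
```

apply_moves(moves=[[[0, 0, 0], [0, 0, 0.2], 1], [[0, 0, 0], [0, 0, 0.3], 1], [[0, 0, 0], [0, 0, 0.3], 1], [[0, 0, 0], [0, 0, 0.3], 1]])

```text
time: 19.8
tool_pos: [0.5893, 0.0396, 0.0089]
tool_rot: [-0.0, 1.0, -0.012, 0.002]
contact_force: [4.3, 2.0, 4.7]
gripper_width: 0.332
grasp_force: 65.2
```

apply_moves(moves=[[[0, 0, 0], [0, 0, 0.2], 1], [[0, 0, 0], [0, 0, 0.4], 1], [[0, 0, 0], [0, 0, 0.4], 1], [[0, 0, 0], [0, 0, 0.4], 1]])

```text
time: 20.2
tool_pos: [0.5895, 0.0396, 0.0067]
tool_rot: [-0.0, 1.0, -0.012, 0.001]
contact_force: [-0.1, 2.8, 15.2]
gripper_width: 0.332
grasp_force: 66.4
```

apply_moves(moves=[[[0, 0, 0], [0, 0, 0.1], 1], [[0, 0, 0], [0, 0, 0.2], 1], [[0, 0, 0], [0, 0, 0.2], 1], [[0, 0, 0], [0, 0, 0.2], 1]])

```text
time: 20.6
tool_pos: [0.5895, 0.0396, 0.0066]
tool_rot: [-0.0, 1.0, -0.012, 0.001]
contact_force: [-6.8, 1.8, 25.7]
gripper_width: 0.329
grasp_force: 67.9
```

apply_moves(moves=[[[0, 0, 0], [0, 0, -0.2], 0], [[0, 0, 0], [0, 0, -0.3], 0], [[0, 0, 0], [0, 0, -0.4], 0], [[0, 0, 0], [0, 0, -3], 0], [[0, 0, 0], [0, 0, -4.5], 0], [[0, 0, 0], [0, 0, -4.5], 1], [[0, 0, 0], [0, 0, -4.5], 1], [[0, 0, 0], [0, 0, -4.5], 1]])

```text
time: 21.4
tool_pos: [0.5868, 0.0394, 0.0456]
tool_rot: [-0.0, 1.0, -0.012, -0.001]
contact_force: [-0.5, -0.3, -0.1]
gripper_width: 0.008
grasp_force: 0.0
```

```bash
python3 mv.py "575 40 24 -1.594;575 40 19 -1.594"
```

```text
t 21.4 pos [586.8  39.4  45.6] psi -1.595 w 0.008 gf 0.0 F [-0.5 -0.3 -0.1] q6 1.54
turn [-0.      0.0022 -0.001 ] cm [-1.18 -0.03  2.17]
turn [-0.      0.0022 -0.001 ] cm [-1.18 -0.03  2.67]
```

apply_moves(moves=[[[0, 0, 0], [-0.6, 0, 2.0], 1], [[0, 0, 0], [-0.6, 0, 2.4], 1], [[0, 0, 0], [-0.6, 0, 2.6], 1], [[0, 0, 0], [-0.6, 0, 2.6], 1]])

```text
time: 21.8
tool_pos: [0.5805, 0.0395, 0.0223]
tool_rot: [0.0, 1.0, -0.012, -0.003]
contact_force: [-8.7, -0.2, 16.5]
gripper_width: 0.003
grasp_force: 7.5
```

apply_moves(moves=[[[0, 0, 0], [0, 0, 0.1], 1], [[0, 0, 0], [0, 0, 0.2], 1], [[0, 0, 0], [0, 0, 0.3], 1], [[0, 0, 0], [0, 0, 0.3], 1]])

```text
time: 22.2
tool_pos: [0.5806, 0.0395, 0.0221]
tool_rot: [0.0, 1.0, -0.012, -0.003]
contact_force: [-17.4, -0.1, 31.2]
gripper_width: 0.004
grasp_force: 14.5
```

apply_moves(moves=[[[0, 0, 0], [0, 0, -2], 1], [[0, 0, 0], [0, 0, -6], 1], [[0, 0, 0], [0, 4, -10], 0.3], [[0, 0, 0], [0, 9, -14], 0.3], [[0, 0, 0], [0, 14, -14], 0.3], [[0, 0, 0], [0, 19, -14], 0.3], [[0, 0, 0], [0, 24, -14], 0.3], [[0, 0, 0], [0, 26, -14], 0.3], [[0, 0, 0], [0, 26, -14], 0.3]])

```text
time: 23.1
tool_pos: [0.5744, -0.2245, 0.1569]
tool_rot: [0.0, 1.0, -0.015, -0.001]
contact_force: [1.3, -0.3, 0.7]
gripper_width: 0.348
grasp_force: 0.0
```

```bash
cat > d.py <<'E'
from fit import *
import sys
np.set_printoptions(precision=2,suppress=True)
T,Sd=cam("top"),cam("side")
def run(n,g,dz):
    V=[(p,mask(p,n,np.array(g[:2]))) for p in (T,Sd)]; V=[v for v in V if v[1] is not None]
    for vs in [[v] for v in V]+[V]*(len(V)>1):
        f,c=fit(n,vs,g,dz); print(n,[int(v[0] is Sd) for v in vs],f,round(c,3))
    return f/1e3
t=run("tray",(.5735,.138,-.0235),0)
n=sys.argv[2]; g=tuple(map(float,sys.argv[3:6])); dz=float(sys.argv[6])
f=run(n,g,dz)
c,s=np.cos(t[2]),np.sin(t[2]); print("tool in tray",np.array([[c,s],[-s,c]])@(f[:2]-t[:2])*1e3, (f[2]-t[2]))
out=[]
for p in (T,Sd):
    im=cv2.resize(p["image"],None,fx=4,fy=4,interpolation=cv2.INTER_CUBIC)
    for h in polys(n,p,f,dz): cv2.polylines(im,[np.round((h+.5)*4-.5).astype(np.int32)],True,(255,0,0),1)
    u,v=(proj(p,[f[0],f[1],.03])[0]*4).astype(int); out.append(im[v-200:v+200,u-200:u+200])
cv2.imwrite("pics/"+sys.argv[1],np.hstack(out)[:,:,::-1])
E
python3 d.py n7.png nippers .5712 .040 -.0235 .016
```

```text
tray [0] [573.05 138.27 -25.18] 0.08
tray [1] [573.23 138.3  -26.54] 0.132
tray [0, 1] [573.24 138.28 -28.46] 0.107
nippers [0] [566.56  38.82 -27.23] 0.259
nippers [1] [571.48  41.89 -61.17] 0.187
nippers [0, 1] [568.46  40.1  -35.66] 0.245
tool in tray [ -1.99 -98.28] -0.007206549435782927
```

View pics/n7.png

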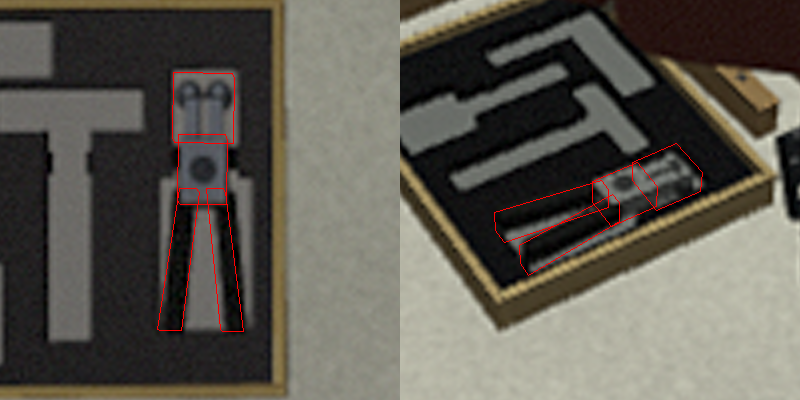

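Top crop: the nippers' wheels stop at v≈82 while the cut-out ends at v≈70, and the handle ends lie on the front edge at v≈330. So the nippers sit about 3.5 mm too far forward. I'll regrip, lift slightly and shift back.

```bash
python3 mv.py "586 40 60 -1.594; 586 40 8 -1.594"
```

```text
t 23.4 pos [ 575.5 -218.9  157.5] psi -1.5933 w 0.353 gf 0.0 F [-0.5 -0.4  0.1] q6 1.11
turn [-0.0006  0.0008  0.0007] cm [  0.48 -25.91   9.77]
turn [-0.0006  0.0008  0.0007] cm [  0.48 -25.9   14.97]
```

apply_moves(moves=[[[0, 0, 0], [0.5, -5, 0], 0], [[0, 0, 0], [0.5, -10, 0], 0], [[0, 0, 0], [0.5, -15, 0], 0], [[0, 0, 0], [0.5, -20, 2], 0], [[0, 0, 0], [0.5, -24, 6], 0], [[0, 0, 0], [0.5, -25.9, 9.8], 0], [[0, 0, 0], [0.5, -25.9, 12], 0], [[0, 0, 0], [0.5, -25.9, 14.9], 0], [[0, 0, 0], [0.5, -25.9, 14.9], 0], [[0, 0, 0], [0.5, -25.9, 14.9], 0], [[0, 0, 0], [0.5, -25.9, 14.9], 1], [[0, 0, 0], [0.5, -25.9, 14.9], 1], [[0, 0, 0], [0.5, -25.9, 14.9], 1], [[0, 0, 0], [0.5, -25.9, 14.9], 1]])

```text
time: 24.8
tool_pos: [0.5868, 0.039, 0.0101]
tool_rot: [-0.001, 1.0, -0.012, 0.0]
contact_force: [-3.7, 4.3, 6.2]
gripper_width: 0.393
grasp_force: 58.7
```

```bash
python3 mv.py "589.8 39.7 26 -1.594; 589.8 39.5 14 -1.594"
```

```text
t 24.8 pos [586.8  39.   10.1] psi -1.5952 w 0.393 gf 58.7 F [-3.7  4.3  6.2] q6 1.53
turn [-0.0013 -0.0001 -0.0012] cm [ 0.29 -0.08 -1.59]
turn [-0.0013 -0.0001 -0.0012] cm [ 0.29 -0.05 -0.39]
```

apply_moves(moves=[[[0, 0, 0], [0, 0, -0.6], 1], [[0, 0, 0], [0, 0, -1.4], 1], [[0, 0, 0], [0.35, 0, -1.4], 1], [[0, 0, 0], [0.35, 0, -1.4], 1], [[0, 0, 0], [0.35, 0, -1.4], 1]])

```text
time: 25.3
tool_pos: [0.5904, 0.038, 0.0229]
tool_rot: [0.0, 1.0, -0.012, -0.0]
contact_force: [0.1, 0.8, -1.5]
gripper_width: 0.389
grasp_force: 60.9
```

apply_moves(moves=[[[0, 0, 0], [0, 0, 0.4], 1], [[0, 0, 0], [0, 0, 0.8], 1], [[0, 0, 0], [0, 0, 1], 1], [[0, 0, 0], [0, 0, 1], 1]])

```text
time: 25.7
tool_pos: [0.5899, 0.0386, 0.0123]
tool_rot: [-0.0, 1.0, -0.012, -0.0]
contact_force: [0.7, 1.8, -1.8]
gripper_width: 0.392
grasp_force: 61.2
```

apply_moves(moves=[[[0, 0, 0], [0, 0, 0.2], 1], [[0, 0, 0], [0, 0, 0.3], 1], [[0, 0, 0], [0, 0, 0.3], 1]])

```text
time: 26.0
tool_pos: [0.5906, 0.0384, 0.0102]
tool_rot: [-0.0, 1.0, -0.012, 0.0]
contact_force: [1.0, 2.3, -0.2]
gripper_width: 0.394
grasp_force: 61.5
```

apply_moves(moves=[[[0, 0, 0], [0, 0, 0.2], 1], [[0, 0, 0], [0, 0, 0.3], 1], [[0, 0, 0], [0, 0, 0.3], 1]])

```text
time: 26.3
tool_pos: [0.5906, 0.0384, 0.007]
tool_rot: [-0.0, 1.0, -0.012, 0.0]
contact_force: [1.6, 1.8, -0.7]
gripper_width: 0.393
grasp_force: 61.7
```

apply_moves(moves=[[[0, 0, 0], [0, 0, 0.2], 1], [[0, 0, 0], [0, 0, 0.3], 1], [[0, 0, 0], [0, 0, 0.3], 1]])

```text
time: 26.6
tool_pos: [0.5908, 0.0383, 0.0059]
tool_rot: [0.0, 1.0, -0.012, -0.0]
contact_force: [-4.0, 2.2, 10.3]
gripper_width: 0.391
grasp_force: 61.1
```

apply_moves(moves=[[[0, 0, 0], [0, 0, -0.2], 0], [[0, 0, 0], [0, 0, -0.3], 0], [[0, 0, 0], [0, 0, -0.4], 0], [[0, 0, 0], [-0.6, 0, -3], 0], [[0, 0, 0], [-0.8, 0, -3.5], 1], [[0, 0, 0], [-0.8, 0, -3.5], 1], [[0, 0, 0], [-0.8, 0, -3.5], 1], [[0, 0, 0], [-0.8, 0, -2.2], 1], [[0, 0, 0], [-0.8, 0, -1.8], 1], [[0, 0, 0], [-0.8, 0, -1.6], 1], [[0, 0, 0], [-0.8, 0, -1.6], 1]])

```text
time: 27.7
tool_pos: [0.5816, 0.0385, 0.0189]
tool_rot: [-0.0, 1.0, -0.012, -0.001]
contact_force: [0.1, 0.1, 0.2]
gripper_width: -0.0
grasp_force: 0.0
```

apply_moves(moves=[[[0, 0, 0], [0, 0, 0.1], 1], [[0, 0, 0], [0, 0, 0.2], 1], [[0, 0, 0], [0, 0, 0.2], 1]])

```text
time: 28.0
tool_pos: [0.5823, 0.0385, 0.0185]
tool_rot: [0.0, 1.0, -0.012, -0.0]
contact_force: [-2.6, 0.3, 4.5]
gripper_width: 0.005
grasp_force: 2.3
```

apply_moves(moves=[[[0, 0, 0], [0, 0, 0.2], 1], [[0, 0, 0], [0, 0, 0.3], 1], [[0, 0, 0], [0, 0, 0.3], 1], [[0, 0, 0], [0, 0, -2], 1], [[0, 0, 0], [0, 0, -6], 1], [[0, 0, 0], [0, 0, -12], 0.3], [[0, 0, 0], [0, 5, -16], 0.3], [[0, 0, 0], [0, 10, -16], 0.3], [[0, 0, 0], [0, 15, -16], 0.3], [[0, 0, 0], [0, 20, -16], 0.3], [[0, 0, 0], [0, 25, -16], 0.3], [[0, 0, 0], [0, 27, -16], -0.4], [[0, 0, 0], [0, 27, -16], -0.4]])

```text
time: 29.3
tool_pos: [0.5753, -0.2358, 0.1776]
tool_rot: [0.001, 1.0, -0.015, 0.0]
contact_force: [0.4, 0.6, -0.1]
gripper_width: 0.678
grasp_force: 0.0
```

```bash
python3 d.py n8.png nippers .5712 .040 -.0235 .012; python3 c.py k8.png knife square
```

```text
tray [0] [573.25 135.9  -23.22] 0.069
tray [1] [573.56 138.3  -25.68] 0.124
tray [0, 1] [573.31 136.39 -24.23] 0.098
nippers [1] [572.02  39.93  -9.6 ] 0.184
tool in tray [  1.05 -96.46] 0.014634359602384924
knife 1 [ 514.65 -358.06   18.33] 0.7744843363761902
knife 1 [ 518.57 -362.15    3.54] 0.09012693166732788
knife 2 [ 518.2  -361.9     3.81] 0.4345608949661255
square 1 [ 509.11 -462.14  105.23] 0.11217468976974487
square 1 [ 510.84 -461.49   98.22] 0.07065612077713013
square 2 [ 509.99 -461.97  108.55] 0.094641774892807
```

View pics/n8.png

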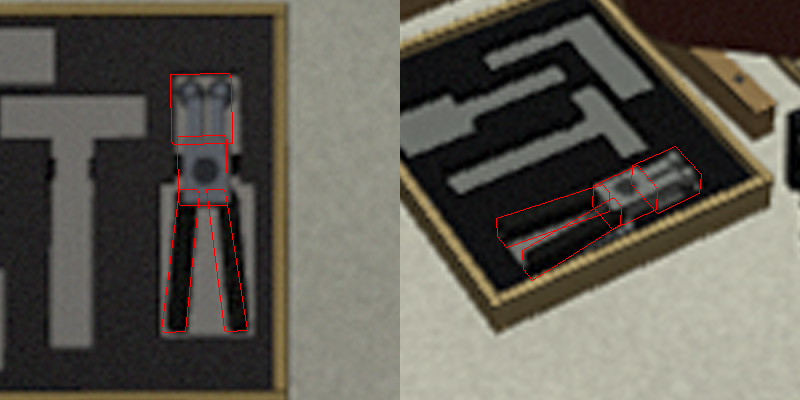

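```bash
python3 mv.py "504.2 -361.8 60 -1.568; 504.2 -361.8 -10 -1.568"
```

```text
t 29.9 pos [ 575.9 -231.   178.1] psi -1.5943 w 0.697 gf 0.0 F [-0.3 -0.  -0.1] q6 1.09
turn [ 0.0001 -0.0002 -0.0263] cm [-6.86 13.25 11.81]
turn [ 0.0001 -0.0002 -0.0263] cm [-6.87 13.25 18.81]
```

apply_moves(moves=[[[0, 0, -0.026], [-2.5, 4.5, 2], -0.3], [[0, 0, -0.026], [-5, 9, 5], -0.3], [[0, 0, -0.026], [-6.9, 13.2, 9], -0.3], [[0, 0, -0.026], [-6.9, 13.2, 12], -0.3], [[0, 0, -0.026], [-6.9, 13.2, 12], -0.3], [[0, 0, -0.026], [-6.9, 13.2, 12], -0.3]])

```text
time: 30.5
tool_pos: [0.5029, -0.3612, 0.057]
tool_rot: [-0.001, 1.0, 0.0, -0.001]
contact_force: [0.3, -0.2, 1.0]
gripper_width: 0.656
grasp_force: 0.0
```

```bash
python3 mv.py "504.2 -361.8 -10 -1.568"
```

```text
t 30.5 pos [ 502.9 -361.2   57. ] psi -1.5699 w 0.656 gf 0.0 F [ 0.3 -0.2  1. ] q6 0.83
turn [-0.002   0.0016 -0.0019] cm [0.14 0.07 6.7 ]
```

apply_moves(moves=[[[0, 0, 0], [0.1, 0, 4], -0.3], [[0, 0, 0], [0.1, 0, 6.7], -0.3], [[0, 0, 0], [0.1, 0, 6.7], -0.3], [[0, 0, 0], [0.1, 0, 6.7], -0.3], [[0, 0, 0], [0.1, 0, 6.7], 0.2], [[0, 0, 0], [0.1, 0, 6.7], 1], [[0, 0, 0], [0.1, 0, 6.7], 1], [[0, 0, 0], [0.1, 0, 6.7], 1], [[0, 0, 0], [0.1, 0, 6.7], 1], [[0, 0, 0], [0.1, 0, 6.7], 1]])

```text
time: 31.5
tool_pos: [0.5064, -0.3631, -0.006]
tool_rot: [0.001, 1.0, 0.001, 0.002]
contact_force: [0.3, 1.2, 6.2]
gripper_width: 0.257
grasp_force: 62.1
```

```bash
python3 mv.py
```

```text
t 31.5 pos [ 506.4 -363.1   -6. ] psi -1.5691 w 0.257 gf 62.1 F [0.3 1.2 6.2] q6 0.83
```

apply_moves(moves=[[[0, 0, 0], [0, 0, -2], 1], [[0, 0, 0], [0, 0, -5], 1], [[0, 0, 0], [0, 0, -9], 1], [[0, 0, -0.1], [0, -1, -12], 1], [[0, 0, -0.2], [0.5, -4, -14], 1], [[0, 0, -0.3], [1, -8, -14], 1], [[0, 0, -0.4], [1.5, -12, -14], 1], [[0, 0, -0.52], [2, -16, -14], 1], [[0, 0, -0.64], [2.5, -20, -14], 1], [[0, 0, -0.76], [3, -24, -14], 1], [[0, 0, -0.88], [3.5, -28, -14], 1], [[0, 0, -1.0], [4, -32, -14], 1], [[0, 0, -1.12], [4.5, -36, -14], 1], [[0, 0, -1.24], [5, -40, -14], 1], [[0, 0, -1.36], [5.6, -44, -14], 1], [[0, 0, -1.48], [5.6, -48, -14], 1], [[0, 0, -1.6], [5.6, -52, -14], 1], [[0, 0, -1.6], [5.6, -56.2, -14], 1], [[0, 0, -1.6], [5.6, -56.2, -14], 1], [[0, 0, -1.6], [5.6, -56.2, -14], 1]])

```text
time: 33.5
tool_pos: [0.5594, 0.2011, 0.1313]
tool_rot: [0.0, 0.695, 0.719, 0.0]
contact_force: [-0.3, -0.1, -0.7]
gripper_width: 0.258
grasp_force: 61.2
```

```bash
python3 mv.py "562.6 199.3 50 1.547"
```

```text
t 33.5 pos [559.4 201.1 131.3] psi 0.0329 w 0.258 gf 61.2 F [-0.3 -0.1 -0.7] q6 0.19
turn [ 0.0000e+00  6.0000e-04 -1.5141e+00] cm [-0.18  0.31  8.13]
```

apply_moves(moves=[[[0, 0, -0.14], [0, 0, 0], 1], [[0, 0, -0.28], [0, 0, 1], 1], [[0, 0, -0.42], [0, 0, 2], 1], [[0, 0, -0.56], [0, 0, 3], 1], [[0, 0, -0.7], [0, 0, 4], 1], [[0, 0, -0.84], [0, 0, 5], 1], [[0, 0, -0.98], [-0.2, 0.3, 6], 1], [[0, 0, -1.12], [-0.2, 0.3, 7], 1], [[0, 0, -1.26], [-0.2, 0.3, 8], 1], [[0, 0, -1.4], [-0.2, 0.3, 8.6], 1], [[0, 0, -1.514], [-0.2, 0.3, 8.6], 1], [[0, 0, -1.514], [-0.2, 0.3, 8.6], 1], [[0, 0, -1.514], [-0.2, 0.3, 8.6], 1]])

```text
time: 34.8
tool_pos: [0.563, 0.1974, 0.0453]
tool_rot: [0.0, 0.015, 1.0, -0.0]
contact_force: [-0.1, 0.5, -0.7]
gripper_width: 0.26
grasp_force: 61.2
```

```bash
python3 mv.py "562.6 199.3 24 1.547"; python3 held.py knife .551 .1996 3.118 .051 h9.png
```

```text
t 34.8 pos [563.  197.4  45.3] psi 1.5412 w 0.26 gf 61.2 F [-0.1  0.5 -0.7] q6 -1.33
turn [-0.0001  0.0006 -0.0058] cm [0.05 0.18 2.13]
side 367 [ 549.96  198.87 3125.66] 0.3007604479789734
top 54 [ 548.22  198.46 3112.69] 0.8862642645835876
```

View pics/h9.png

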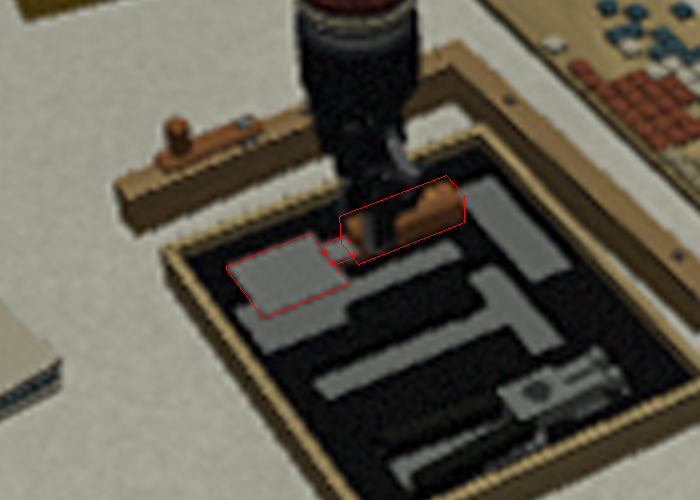

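apply_moves(moves=[[[0, 0, -0.006], [0, 0.1, 1.5], 1], [[0, 0, -0.006], [0, 0.1, 2.3], 1], [[0, 0, -0.006], [0, 0.1, 2.5], 1], [[0, 0, -0.006], [0, 0.1, 2.5], 1]])

```text
time: 35.4
tool_pos: [0.5617, 0.1994, 0.0186]
tool_rot: [-0.001, 0.01, 1.0, -0.0]
contact_force: [0.2, -0.4, -0.5]
gripper_width: 0.258
grasp_force: 61.2
```

apply_moves(moves=[[[0, 0, 0], [0, 0, 0.2], 1], [[0, 0, 0], [0, 0, 0.4], 1], [[0, 0, 0], [0, 0, 0.4], 1], [[0, 0, 0], [0, 0, 0.4], 1]])

```text
time: 35.8
tool_pos: [0.5628, 0.1995, 0.0162]
tool_rot: [0.0, 0.01, 1.0, 0.0]
contact_force: [0.2, -0.4, -1.0]
gripper_width: 0.262
grasp_force: 61.2
```

apply_moves(moves=[[[0, 0, 0], [0, 0, 0.2], 1], [[0, 0, 0], [0, 0, 0.3], 1], [[0, 0, 0], [0, 0, 0.3], 1], [[0, 0, 0], [0, 0, 0.3], 1]])

```text
time: 36.2
tool_pos: [0.5628, 0.1996, 0.0131]
tool_rot: [0.0, 0.01, 1.0, 0.0]
contact_force: [0.3, 0.3, -0.7]
gripper_width: 0.264
grasp_force: 61.2
```

apply_moves(moves=[[[0, 0, 0], [0, 0, 0.2], 1], [[0, 0, 0], [0, 0, 0.3], 1], [[0, 0, 0], [0, 0, 0.3], 1], [[0, 0, 0], [0, 0, 0.3], 1]])

```text
time: 36.6
tool_pos: [0.5628, 0.1995, 0.01]
tool_rot: [0.0, 0.01, 1.0, 0.0]
contact_force: [1.1, 0.6, -0.7]
gripper_width: 0.261
grasp_force: 61.3
```

apply_moves(moves=[[[0, 0, 0], [0, 0, 0.2], 1], [[0, 0, 0], [0, 0, 0.4], 1], [[0, 0, 0], [0, 0, 0.4], 1], [[0, 0, 0], [0, 0, 0.4], 1]])

```text
time: 37.0
tool_pos: [0.5628, 0.1995, 0.0066]
tool_rot: [-0.0, 0.01, 1.0, -0.0]
contact_force: [-2.1, 0.7, 5.0]
gripper_width: 0.26
grasp_force: 64.6
```

apply_moves(moves=[[[0, 0, 0], [0, 0, -0.1], 0.1], [[0, 0, 0], [0, 0, -0.2], 0.1], [[0, 0, 0], [0, 0, -0.3], 0.1], [[0, 0, 0], [0, 0, -3], 0.1], [[0, 0, 0], [0, 0, -3.5], 1], [[0, 0, 0], [0, 0, -3.5], 1], [[0, 0, 0], [0, 0, -3.5], 1], [[0, 0, 0], [0, 0, -2], 1], [[0, 0, 0], [0, 0, -1.6], 1], [[0, 0, 0], [0, 0, -1.4], 1], [[0, 0, 0], [0, 0, -1.3], 1], [[0, 0, 0], [0, 0, -1.3], 1]])

```text
time: 38.2
tool_pos: [0.5615, 0.1992, 0.0185]
tool_rot: [-0.002, 0.01, 1.0, -0.0]
contact_force: [-4.4, -0.9, 5.4]
gripper_width: -0.004
grasp_force: 2.3
```

apply_moves(moves=[[[0, 0, 0], [0, 0, 0.1], 1], [[0, 0, 0], [0, 0, 0.2], 1], [[0, 0, 0], [0, 0, 0.3], 1], [[0, 0, 0], [0, 0, 0.3], 1]])

```text
time: 38.6
tool_pos: [0.5616, 0.1992, 0.0184]
tool_rot: [-0.002, 0.01, 1.0, -0.001]
contact_force: [-11.3, -3.2, 21.7]
gripper_width: -0.004
grasp_force: 10.3
```

apply_moves(moves=[[[0, 0, 0], [0, 0, -3], 1], [[0, 0, 0], [0, 0, -8], 0.5], [[0, 0, 0], [0, -4, -12], 0], [[0, 0, 0], [0, -9, -13], -0.3], [[0, 0, 0], [0, -14, -13], -0.3], [[0, 0, 0], [0, -19, -13], -0.3], [[0, 0, 0], [0, -24, -13], -0.3], [[0, 0, 0], [0, -29, -13], -0.3], [[0, 0, 0], [0, -34, -13], -0.3], [[0, 0, 0], [0, -39, -13], -0.3], [[0, 0, 0], [0, -41, -13], -0.3], [[0, 0, 0], [0, -41, -13], -0.3]])

```text
time: 39.8
tool_pos: [0.5539, -0.2138, 0.1451]
tool_rot: [-0.0, 0.012, 1.0, -0.0]
contact_force: [-0.1, 0.1, 0.1]
gripper_width: 0.652
grasp_force: 0.0
```

```bash
python3 d.py k9.png knife .550 .1998 3.118 .012; python3 c.py q9.png square; python3 mv.py "518 -461.2 60 1.676"
```

```text
tray [0] [573.06 135.92 -23.82] 0.14
tray [1] [573.71 138.62 -16.75] 0.326
tray [0, 1] [573.22 136.35 -23.9 ] 0.235
knife [0] [ 548.47  199.65 3125.04] 0.083
knife [1] [ 550.45  202.92 3119.64] 0.215
knife [0, 1] [ 548.75  200.08 3125.14] 0.16
tool in tray [-25.99  63.13] 3.149039339068312
square 1 [ 508.55 -462.52  118.65] 0.05955302715301514
square 1 [ 509.04 -462.01  121.87] 0.06759977340698242
square 2 [ 509.09 -462.31  117.41] 0.06713864207267761
t 40.3 pos [ 554.7 -209.7  146.1] psi 1.5522 w 0.646 gf 0.0 F [0.7 0.4 0.9] q6 -2.04
turn [-1.000e-04  1.000e-04 -1.238e-01] cm [  3.2  -25.22   8.61]
```

apply_moves(moves=[[[0, 0, -0.137], [1, -5, 0], -0.3], [[0, 0, -0.137], [2, -10, 1], -0.3], [[0, 0, -0.137], [3, -15, 3], -0.3], [[0, 0, -0.137], [3.3, -20, 6], -0.3], [[0, 0, -0.137], [3.3, -25.2, 8.6], -0.3], [[0, 0, -0.137], [3.3, -25.2, 8.6], -0.3], [[0, 0, -0.137], [3.3, -25.2, 8.6], -0.3], [[0, 0, -0.137], [3.3, -25.2, 8.6], -0.3]])

```text
time: 41.1
tool_pos: [0.5165, -0.4614, 0.0597]
tool_rot: [-0.0, -0.058, 0.998, 0.001]
contact_force: [1.3, 0.6, 1.7]
gripper_width: 0.649
grasp_force: 0.0
```

```bash
python3 mv.py "516.8 -461.3 -10 1.689"
```

```text
t 41.1 pos [ 516.5 -461.4   59.7] psi 1.6877 w 0.649 gf 0.0 F [1.3 0.6 1.7] q6 -2.52
turn [ 0.0011 -0.0002 -0.0013] cm [-0.03 -0.    6.97]
```

apply_moves(moves=[[[0, 0, 0], [0, 0, 4], -0.3], [[0, 0, 0], [0, 0, 7], -0.3], [[0, 0, 0], [0, 0, 7], -0.3], [[0, 0, 0], [0, 0, 7], -0.3], [[0, 0, 0], [0, 0, 7], 0.2], [[0, 0, 0], [0, 0, 7], 1], [[0, 0, 0], [0, 0, 7], 1], [[0, 0, 0], [0, 0, 7], 1], [[0, 0, 0], [0, 0, 7], 1], [[0, 0, 0], [0, 0, 7], 1]])

```text
time: 42.1
tool_pos: [0.5182, -0.4632, -0.0068]
tool_rot: [0.002, -0.059, 0.998, -0.002]
contact_force: [-0.4, 0.9, 6.2]
gripper_width: 0.264
grasp_force: 63.5
```

```bash
python3 mv.py
```

```text
t 42.1 pos [ 518.2 -463.2   -6.8] psi 1.688 w 0.264 gf 63.5 F [-0.4  0.9  6.2] q6 -2.52
```

apply_moves(moves=[[[0, 0, 0], [0, 0, -2], 1], [[0, 0, 0], [0, 0, -6], 1], [[0, 0, 0], [-0.5, 2, -10], 1], [[0, 0, 0], [-1.5, 5, -13], 1], [[0, 0, 0.02], [-3, 10, -14], 1], [[0, 0, 0.04], [-4.5, 14.5, -14], 1], [[0, 0, 0.06], [-6, 19, -14], 1], [[0, 0, 0.08], [-7.5, 23.5, -14], 1], [[0, 0, 0.1], [-9, 28, -14], 1], [[0, 0, 0.12], [-10.5, 32.5, -14], 1], [[0, 0, 0.14], [-12, 37, -14], 1], [[0, 0, 0.14], [-13.5, 41.5, -14], 1], [[0, 0, 0.14], [-15, 46, -14], 1], [[0, 0, 0.14], [-16.5, 50.5, -14], 1], [[0, 0, 0.14], [-18, 55, -14], 1], [[0, 0, 0.14], [-19, 59.5, -14], 1], [[0, 0, 0.14], [-20, 64, -14], 1], [[0, 0, 0.14], [-21, 68.2, -14], 1], [[0, 0, 0.14], [-21, 68.2, -14], 1], [[0, 0, 0.14], [-21, 68.2, -14], 1]])

```text
time: 44.1
tool_pos: [0.6452, 0.2409, 0.1301]
tool_rot: [0.0, 0.01, 1.0, -0.0]
contact_force: [-0.6, -0.6, -1.3]
gripper_width: 0.26
grasp_force: 62.5
```

```bash
python3 mv.py "645.2 240.7 45 1.547"
```

```text
t 44.1 pos [645.2 240.9 130.1] psi 1.5499 w 0.26 gf 62.5 F [-0.6 -0.6 -1.3] q6 -1.3
turn [-0.0005  0.0001  0.0029] cm [-0.   -0.01  8.51]
```

apply_moves(moves=[[[0, 0, 0.002], [0, 0, 4], 1], [[0, 0, 0.002], [0, 0, 7], 1], [[0, 0, 0.002], [0, 0, 8.5], 1], [[0, 0, 0.002], [0, 0, 8.5], 1], [[0, 0, 0.002], [0, 0, 8.5], 1]])

```text
time: 44.6
tool_pos: [0.6462, 0.2394, 0.0461]
tool_rot: [0.001, 0.013, 1.0, 0.0]
contact_force: [0.0, -0.7, -0.7]
gripper_width: 0.265
grasp_force: 62.5
```

```bash
python3 mv.py "645.2 240.7 20 1.547"; python3 held.py square .636 .241 -.024 .052 h10.png
```

```text
t 44.6 pos [646.2 239.4  46.1] psi 1.545 w 0.265 gf 62.5 F [ 0.  -0.7 -0.7] q6 -1.3
turn [ 0.0002  0.0012 -0.002 ] cm [0.1  0.12 2.61]
side 350 [636.91 240.06  11.05] 0.30404341220855713
top 441 [636.88 233.15 -20.75] 0.4322202801704407
```

View pics/h10.png

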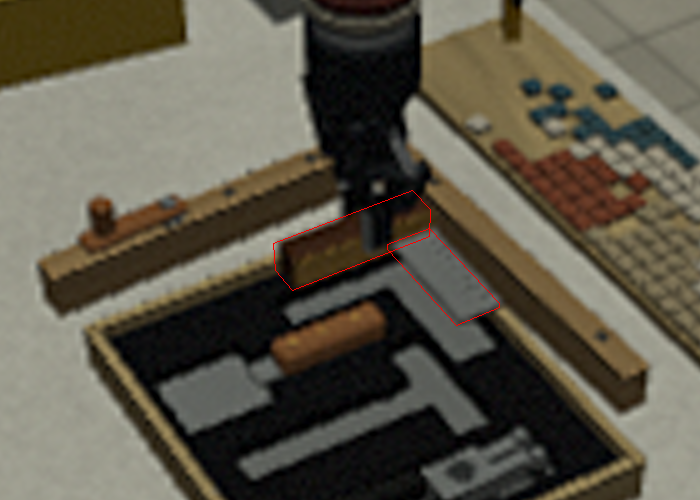

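apply_moves(moves=[[[0, 0, 0], [0.1, 0.1, 1.5], 1], [[0, 0, 0], [0.1, 0.1, 2.4], 1], [[0, 0, 0], [0.1, 0.1, 2.8], 1], [[0, 0, 0], [0.1, 0.1, 2.8], 1]])

```text
time: 45.2
tool_pos: [0.6431, 0.2409, 0.0149]
tool_rot: [-0.002, 0.012, 1.0, -0.0]
contact_force: [-0.0, -1.5, -0.6]
gripper_width: 0.264
grasp_force: 62.6
```

apply_moves(moves=[[[0, 0, 0], [0, 0, 0.2], 1], [[0, 0, 0], [0, 0, 0.4], 1], [[0, 0, 0], [0, 0, 0.4], 1], [[0, 0, 0], [0, 0, 0.4], 1]])

```text
time: 45.6
tool_pos: [0.6446, 0.2411, 0.0133]
tool_rot: [0.0, 0.012, 1.0, -0.0]
contact_force: [-0.7, -0.4, -1.0]
gripper_width: 0.26
grasp_force: 62.5
```

apply_moves(moves=[[[0, 0, 0], [0, 0, 0.2], 1], [[0, 0, 0], [0, 0, 0.3], 1], [[0, 0, 0], [0, 0, 0.3], 1], [[0, 0, 0], [0, 0, 0.3], 1]])

```text
time: 46.0
tool_pos: [0.6448, 0.2411, 0.0103]
tool_rot: [0.0, 0.012, 1.0, 0.0]
contact_force: [1.4, -1.7, 1.1]
gripper_width: 0.259
grasp_force: 62.7
```

Underside is about 5 mm above the floor, still sliding in freely.

apply_moves(moves=[[[0, 0, 0], [0, 0, 0.2], 1], [[0, 0, 0], [0, 0, 0.3], 1], [[0, 0, 0], [0, 0, 0.3], 1], [[0, 0, 0], [0, 0, 0.3], 1]])

```text
time: 46.4
tool_pos: [0.6443, 0.2411, 0.0067]
tool_rot: [-0.0, 0.012, 1.0, -0.0]
contact_force: [0.6, -0.7, -0.0]
gripper_width: 0.263
grasp_force: 63.1
```

apply_moves(moves=[[[0, 0, 0], [0, 0, 0.2], 1], [[0, 0, 0], [0, 0, 0.3], 1], [[0, 0, 0], [0, 0, 0.3], 1]])

```text
time: 46.7
tool_pos: [0.6444, 0.2411, 0.0066]
tool_rot: [-0.001, 0.012, 1.0, -0.0]
contact_force: [-6.0, -3.5, 12.6]
gripper_width: 0.265
grasp_force: 70.1
```

apply_moves(moves=[[[0, 0, 0], [0, 0, -0.1], 0.2], [[0, 0, 0], [0, 0, -0.2], 0.2], [[0, 0, 0], [0, 0, -0.3], 0.2], [[0, 0, 0], [0, 0, -3], 0.2], [[0, 0, 0], [0, 0, -3.5], 1], [[0, 0, 0], [0, 0, -3.5], 1], [[0, 0, 0], [0, 0, -3.5], 1], [[0, 0, 0], [-0.4, 0, -2.2], 1], [[0, 0, 0], [-0.4, 0, -1.8], 1], [[0, 0, 0], [-0.4, 0, -1.5], 1], [[0, 0, 0], [-0.4, 0, -1.4], 1], [[0, 0, 0], [-0.4, 0, -1.4], 1]])

```text
time: 47.9
tool_pos: [0.6473, 0.2408, 0.0184]
tool_rot: [-0.002, 0.012, 1.0, -0.001]
contact_force: [-7.3, -2.3, 10.0]
gripper_width: 0.004
grasp_force: 5.0
```

apply_moves(moves=[[[0, 0, 0], [0, 0, 0.1], 1], [[0, 0, 0], [0, 0, 0.2], 1], [[0, 0, 0], [0, 0, 0.3], 1], [[0, 0, 0], [0, 0, 0.3], 1]])

```text
time: 48.3
tool_pos: [0.6473, 0.2408, 0.0184]
tool_rot: [-0.002, 0.012, 1.0, -0.001]
contact_force: [-13.0, -4.3, 22.8]
gripper_width: 0.0
grasp_force: 11.3
```

apply_moves(moves=[[[0, 0, 0], [0, 0, -3], 1], [[0, 0, 0], [0, 0, -8], 1], [[0, 0, 0], [0, -4, -11], 1], [[0, 0, 0], [0, -9, -11], 1], [[0, 0, 0], [0, -14, -11], 1], [[0, 0, 0], [0, -19, -11], 1], [[0, 0, 0], [3, -24, -11], 1], [[0, 0, 0], [6, -28, -11], 1], [[0, 0, 0], [6, -33, -11], 1], [[0, 0, 0], [6, -38, -11], 1], [[0, 0, 0], [6, -40, -11], 1], [[0, 0, 0], [6, -40, -11], 1]])

```text
time: 49.5
tool_pos: [0.5777, -0.1606, 0.1239]
tool_rot: [-0.001, 0.015, 1.0, -0.0]
contact_force: [0.3, 0.7, 0.2]
gripper_width: -0.001
grasp_force: 0.0
```

```bash
cat > dock.py <<'E'
from fit import *
np.set_printoptions(precision=2,suppress=True)
T=cam("top"); m=mask(T,"dock"); v,u=np.where(m); print(u.min(),u.max(),v.min(),v.max())
def line(pts):
    X=plane(T,np.array(pts,float),0.0); vx,vy,x0,y0=cv2.fitLine(X[:,:2].astype(np.float32),cv2.DIST_HUBER,0,.001,.001).ravel(); return (x0,y0),np.arctan2(vy,vx)
L=[(np.where(m[r,:150])[0].max()+.5,r) for r in range(145,220) if m[r,:150].any()]
Bk=[(c,np.where(m[:150,c])[0].max()+.5) for c in range(150,235) if m[:150,c].any()]
a,b=line(L),line(Bk); print("left",a,"back",b)
A=np.array([[np.cos(a[1]),-np.cos(b[1])],[np.sin(a[1]),-np.sin(b[1])]]); k=np.linalg.solve(A,np.array(b[0])-a[0]); print("corner",np.array(a[0])+k[0]*np.array([np.cos(a[1]),np.sin(a[1])]))
print("tray",fit("tray",[(T,mask(T,"tray",np.array([.573,.138])))],(.573,.137,-.024)))
for n,g in dict(nippers=(.572,.04,-.024),knife=(.55,.2,3.118),square=(.636,.241,-.024)).items():
    mm=mask(T,n,np.array(g[:2])); 
    if mm is not None: print(n,*fit(n,[(T,mm)],g,.012))
save(T,"t11.png"); im=cv2.resize(T["image"][100:250,100:300],None,fx=4,fy=4,interpolation=cv2.INTER_CUBIC); cv2.imwrite("pics/t11c.png",im[:,:,::-1])
E
python3 dock.py; python3 mv.py "580 -45 60 1.571; 580 -45 -8 1.571"
```

```text
150 269 131 231
t 49.6 pos [ 577.9 -157.4  123.9] psi 1.5447 w -0.005 gf 0.0 F [ 0.2 -0.1 -0.1] q6 -1.94
turn [ 0.0012 -0.0016 -0.0263] cm [ 0.08 11.23  6.4 ]
turn [ 0.0012 -0.0016 -0.0263] cm [ 0.07 11.22 13.2 ]Traceback (most recent call last):
  File "dock.py", line 8, in <module>
    a,b=line(L),line(Bk); print("left",a,"back",b)
        ~~~~^^^
  File "dock.py", line 5, in line
    X=plane(T,np.array(pts,float),0.0); vx,vy,x0,y0=cv2.fitLine(X[:,:2].astype(np.float32),cv2.DIST_HUBER,0,.001,.001).ravel(); return (x0,y0),np.arctan2(vy,vx)
  File "h.py", line 12, in plane
    uv=np.atleast_2d(uv); d=(M.T@np.linalg.inv(p["K"])@np.c_[uv,np.ones(len(uv))].T).T
                             ~~~~~~~~~~~~~~~~~~~~~~~~~^~~~~~~~~~~~~~~~~~~~~~~~~~~~~
ValueError: matmul: Input operand 1 has a mismatch in its core dimension 0, with gufunc signature (n?,k),(k,m?)->(n?,m?) (size 1 is different from 3)
```

```bash
python3 - <<'E'
s=open('dock.py').read()
s=s.replace('m=mask(T,"dock");','C=[np.array(d["pixels"]) for d in manip.silhouettes(T,"dock")+manip.silhouettes(T,"button_hinge")]; [print("cand",np.where(k)[1].min(),np.where(k)[1].max(),k.sum()) for k in C]; C=[k for k in C if np.where(k)[1].min()<128 and k.sum()>800]; m=C[0];')
open('dock.py','w').write(s)
E
python3 dock.py
```

```text
cand 116 242 2810
cand 150 268 9420
cand 116 242 2630
116 242 111 231
left ((np.float32(0.587764), np.float32(0.3461088)), np.float32(0.032730136)) back ((np.float32(0.7268135), np.float32(0.18347596)), np.float32(-1.5338155))
corner [0.72 0.35]
tray (array([573.4 , 136.03, -25.5 ]), np.float64(0.21806186437606812))
nippers [571.03  39.56  -3.73] 0.25958794355392456
knife [ 548.54  200.31 3128.82] 0.08395153284072876
square [634.26 239.75 -18.22] 0.06438636779785156
```

apply_moves(moves=[[[0, 0, -0.06], [-0.7, 4, 3], 1], [[0, 0, -0.06], [-0.7, 8, 6], 1], [[0, 0, -0.06], [-0.7, 10.7, 9], 1], [[0, 0, -0.06], [-0.7, 10.7, 12], 1], [[0, 0, -0.06], [-0.7, 10.7, 13.1], 1], [[0, 0, -0.06], [-0.7, 10.7, 13.1], 1], [[0, 0, -0.06], [-0.7, 10.7, 13.1], 1]])

```text
time: 50.65
tool_pos: [0.5892, -0.0511, -0.0047]
tool_rot: [0.001, -0.017, 1.0, -0.0]
contact_force: [0.5, 0.2, -0.1]
gripper_width: -0.007
grasp_force: 0.0
```

```bash
python3 mv.py "588 20 -7 1.606"
```

```text
t 50.65 pos [589.2 -51.1  -4.7] psi 1.6055 w -0.007 gf 0.0 F [ 0.5  0.2 -0.1] q6 -1.82
turn [-0.0005  0.0019 -0.0005] cm [-0.12  7.11  0.23]
```

apply_moves(moves=[[[0, 0, 0], [0, 1, 0.2], 1], [[0, 0, 0], [0, 2, 0.2], 1], [[0, 0, 0], [0, 2.5, 0.2], 1], [[0, 0, 0], [0, 3, 0.2], 1], [[0, 0, 0], [0, 3.4, 0.2], 1], [[0, 0, 0], [0, 3.8, 0.2], 1], [[0, 0, 0], [0, 4.2, 0.2], 1], [[0, 0, 0], [0, 4.6, 0.2], 1], [[0, 0, 0], [0, 5, 0.2], 1], [[0, 0, 0], [0, 5.4, 0.2], 1], [[0, 0, 0], [0, 5.8, 0.2], 1], [[0, 0, 0], [0, 6.2, 0.2], 1], [[0, 0, 0], [0, 6.6, 0.2], 1], [[0, 0, 0], [0, 7, 0.2], 1], [[0, 0, 0], [0, 7, 0.2], 1]])

```text
time: 52.15
tool_pos: [0.5868, 0.019, -0.0068]
tool_rot: [0.001, -0.018, 1.0, -0.001]
contact_force: [1.1, -4.3, 3.3]
gripper_width: -0.0
grasp_force: 1.9
```

```bash
sed -i '/^save(T/d' dock.py; python3 dock.py | grep -E "corner|tray"; python3 mv.py
```

```text
corner [0.72 0.35]
tray (array([  590.01,   253.79, -1626.41]), np.float64(0.38289058208465576))
t 52.5 pos [586.4  19.1  -7.4] psi 1.6059 w 0.001 gf 2.3 F [ 1.1 -4.7  3.8] q6 -1.7
```

apply_moves(moves=[[[0, 0, 0], [0, 0.4, 0], 1], [[0, 0, 0], [0, 0.8, 0], 1], [[0, 0, 0], [0, 1, 0], 1], [[0, 0, 0], [0, 1, 0], 1]])

```text
time: 52.9
tool_pos: [0.5858, 0.0288, -0.0075]
tool_rot: [0.0, -0.018, 1.0, -0.001]
contact_force: [0.9, -6.8, 3.4]
gripper_width: -0.0
grasp_force: 3.1
```

apply_moves(moves=[[[0, 0, 0], [0, 0.3, 0], 1], [[0, 0, 0], [0, 0.5, 0], 1], [[0, 0, 0], [0, 0.5, 0], 1]])

```text
time: 53.2
tool_pos: [0.588, 0.0298, -0.0072]
tool_rot: [0.003, -0.018, 1.0, -0.004]
contact_force: [7.3, -19.2, -2.8]
gripper_width: -0.001
grasp_force: 9.5
```

apply_moves(moves=[[[0, 0, 0], [0, 0.2, 0], 1], [[0, 0, 0], [0, 0.3, 0], 1], [[0, 0, 0], [0, 0.3, 0], 1]])

```text
time: 53.5
tool_pos: [0.5896, 0.0305, -0.0064]
tool_rot: [0.005, -0.018, 1.0, -0.006]
contact_force: [10.8, -26.8, -2.6]
gripper_width: -0.002
grasp_force: 13.0
```

apply_moves(moves=[[[0, 0, 0], [0, -1.5, 0], 1], [[0, 0, 0], [0, -2, -3], 1], [[0, 0, 0], [0, -2, -8], 1], [[0, 0, 0], [2, 0, -11], 1], [[0, 0, 0], [5, 4, -11], 1], [[0, 0, 0], [8.5, 7.5, -11], 1], [[0, 0, 0], [12, 11, -11], 1], [[0, 0, 0], [15, 14, -11], 1], [[0, 0, 0], [16.6, 16.4, -11], 1], [[0, 0, 0], [16.6, 16.4, -8], 1], [[0, 0, 0], [16.6, 16.4, -4], 1], [[0, 0, 0], [16.6, 16.4, -1], 1], [[0, 0, 0], [16.6, 16.4, 0], 1], [[0, 0, 0], [16.6, 16.4, 0], 1], [[0, 0, 0], [16.6, 16.4, 0], 1]])

```text
time: 55.0
tool_pos: [0.4139, 0.1958, -0.0071]
tool_rot: [0.0, -0.018, 1.0, 0.0]
contact_force: [0.7, 0.1, 0.1]
gripper_width: -0.002
grasp_force: 0.0
```

```bash
sed -i 's/(.573,.137,-.024)/(.577,.195,.03)/; s/np.array(\[.573,.138\])/np.array([.577,.195])/' dock.py; python3 dock.py | grep -E "corner|tray"; python3 mv.py
```

```text
corner [0.72 0.35]
tray (array([589.25, 204.49, -90.49]), np.float64(0.6859071254730225))
t 55.35 pos [414.1 195.6  -7.1] psi 1.6058 w -0.002 gf 0.0 F [-0.1  0.2 -0.2] q6 -1.33
```

apply_moves(moves=[[[0, 0, 0], [-1, 0, 0], 1], [[0, 0, 0], [-1.8, 0, 0], 1], [[0, 0, 0], [-2.2, 0, 0], 1], [[0, 0, 0], [-2.6, 0, 0], 1], [[0, 0, 0], [-3, 0, 0], 1], [[0, 0, 0], [-3.4, 0, 0], 1], [[0, 0, 0], [-3.6, 0, 0], 1], [[0, 0, 0], [-3.6, 0, 0], 1]])

```text
time: 56.15
tool_pos: [0.4475, 0.1962, -0.0086]
tool_rot: [-0.003, -0.018, 1.0, -0.001]
contact_force: [-9.2, -2.0, 7.2]
gripper_width: 0.002
grasp_force: 4.3
```

apply_moves(moves=[[[0, 0, 0], [-0.3, 0, 0], 1], [[0, 0, 0], [-0.5, 0, 0], 1], [[0, 0, 0], [-0.5, 0, 0], 1]])

```text
time: 56.45
tool_pos: [0.4526, 0.1964, -0.0088]
tool_rot: [-0.003, -0.018, 1.0, -0.001]
contact_force: [-7.0, -0.8, 4.1]
gripper_width: 0.004
grasp_force: 3.7
```

apply_moves(moves=[[[0, 0, 0], [-0.3, 0, 0], 1], [[0, 0, 0], [-0.5, 0, 0], 1], [[0, 0, 0], [-0.5, 0, 0], 1]])

```text
time: 56.75
tool_pos: [0.456, 0.1964, -0.009]
tool_rot: [-0.005, -0.018, 1.0, -0.001]
contact_force: [-10.6, -1.4, 8.4]
gripper_width: -0.002
grasp_force: 6.2
```

apply_moves(moves=[[[0, 0, 0], [-0.3, 0, 0], 1], [[0, 0, 0], [-0.4, 0, 0], 1], [[0, 0, 0], [-0.4, 0, 0], 1]])

```text
time: 57.05
tool_pos: [0.4558, 0.1963, -0.0096]
tool_rot: [-0.01, -0.018, 1.0, -0.002]
contact_force: [-25.8, -3.1, 21.1]
gripper_width: 0.004
grasp_force: 13.3
```

apply_moves(moves=[[[0, 0, 0], [1.5, 0, 0], 1], [[0, 0, 0], [3, 0, -3], 1], [[0, 0, 0], [3, 0, -8], 1], [[0, 0, 0], [3, -4, -12], 1], [[0, 0, 0], [3, -9, -12], 1], [[0, 0, 0], [3, -14, -12], 1], [[0, 0, 0], [3, -19, -12], 1], [[0, 0, 0], [3, -24, -12], 1], [[0, 0, 0], [3, -29, -12], 1], [[0, 0, 0], [3, -32, -12], 1], [[0, 0, 0], [3, -32, -12], 1]])

```text
time: 58.15
tool_pos: [0.4453, -0.1278, 0.1127]
tool_rot: [0.001, -0.015, 1.0, -0.001]
contact_force: [-0.5, -0.5, 0.7]
gripper_width: 0.003
grasp_force: 0.0
```

```bash
cat > e.py <<'E'
from fit import *
np.set_printoptions(precision=2,suppress=True)
T,Sd=cam("top"),cam("side"); t=np.array([.596,.1955,.035])
V=[(p,mask(p,"tray",t[:2])) for p in (T,Sd)]
for vs in ([V[0]],[V[1]],V):
    if all(v[1] is not None for v in vs): f,c=fit("tray",vs,t); print("tray",f,round(c,3))
f=f/1e3; c,s=np.cos(f[2]),np.sin(f[2]); Rm=np.array([[c,-s],[s,c]])
for P in ((129,150),(129,-150),(-129,150)): print(f[:2]*1e3+Rm@P)
for n,(x,y,a) in dict(nippers=(0,-98,0),knife=(-25,62,np.pi),square=(60,105,0)).items():
    g=np.r_[f[:2]+Rm@[x/1e3,y/1e3],f[2]+a]
    for p in (T,Sd):
        m=mask(p,n,g[:2])
        if m is not None:
            q,cc=fit(n,[(p,m)],g,.012); print(n,Rm.T@(q[:2]-f[:2]*1e3)-[x,y],q[2]/1e3-f[2]-a,round(cc,3))
for n in ["button_knob","button_hinge","tray_back_left","tray_back_right","tray_front_left"]:
    print(n,[w(p,a[0]["location"])*1e3 for p in (T,Sd) for a in [manip.spot_point(p,n)] if a])
im=cv2.resize(T["image"][95:245,90:290],None,fx=4,fy=4,interpolation=cv2.INTER_CUBIC); cv2.imwrite("pics/t13.png",im[:,:,::-1])
E
python3 e.py
```

```text
tray [594.2  194.05  19.6 ] 0.225
[720.24 346.55]
[726.12  46.6 ]
[462.29 341.49]
nippers [2.12 0.12] 0.012728699208200255 0.243
nippers [0.46 2.13] 0.04868682011850407 0.837
knife [-1.06  0.85] 0.015910048330406212 0.094
square [-1.67 -0.18] 0.010441048613416107 0.067
button_knob [array([495.12, 352.53,  77.73])]
button_hinge [array([553.51, 358.01,  45.16])]
tray_back_left [array([718.58, 344.64,  -4.46])]
tray_back_right [array([727.09,  46.92,  -3.22]), array([731.76,  50.66,   1.26])]
tray_front_left [array([465.11, 341.08,  -0.34]), array([ 316.28, -256.38,    2.27])]
```

View pics/t13.png

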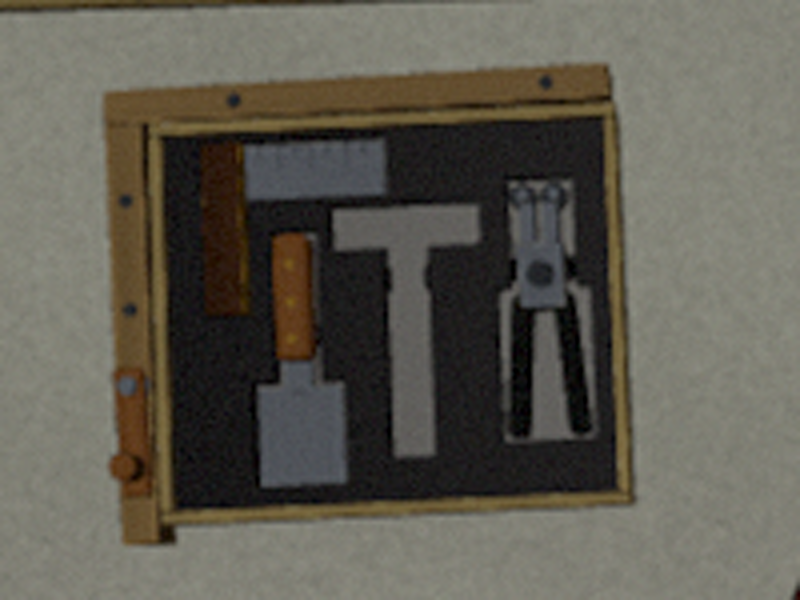

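The tools all sit in their cut-outs. A thin dark gap is still visible at the left stop, around column 145, so I'll push left again.

```bash
python3 mv.py "600 10 -7 1.606"
```

```text
t 59.15 pos [ 444.6 -123.7  112. ] psi 1.6059 w 0.003 gf 0.0 F [-0.5 -0.2  0.4] q6 -2.04
turn [-0.     -0.     -0.0001] cm [-16.    12.81  11.9 ]
```

apply_moves(moves=[[[0, 0, 0], [-5, 2, 0], 1], [[0, 0, 0], [-10, 5, 0], 1], [[0, 0, 0], [-14, 9, 1], 1], [[0, 0, 0], [-16, 12.8, 4], 1], [[0, 0, 0], [-16, 12.8, 8], 1], [[0, 0, 0], [-16, 12.8, 11], 1], [[0, 0, 0], [-16, 12.8, 11.9], 1], [[0, 0, 0], [-16, 12.8, 11.9], 1], [[0, 0, 0], [-16, 13.8, 11.9], 1], [[0, 0, 0], [-16, 14.4, 11.9], 1], [[0, 0, 0], [-16, 14.8, 11.9], 1], [[0, 0, 0], [-16, 15, 11.9], 1], [[0, 0, 0], [-16, 15, 11.9], 1]])

```text
time: 60.45
tool_pos: [0.6003, 0.0316, -0.0056]
tool_rot: [0.001, -0.018, 1.0, -0.001]
contact_force: [1.2, -2.4, 0.8]
gripper_width: -0.0
grasp_force: 1.1
```

apply_moves(moves=[[[0, 0, 0], [0, 0.3, 0], 1], [[0, 0, 0], [0, 0.5, 0], 1], [[0, 0, 0], [0, 0.7, 0], 1], [[0, 0, 0], [0, 0.7, 0], 1]])

```text
time: 60.85
tool_pos: [0.6029, 0.0329, -0.0053]
tool_rot: [0.004, -0.018, 1.0, -0.005]
contact_force: [7.6, -20.4, -2.5]
gripper_width: -0.004
grasp_force: 10.0
```

apply_moves(moves=[[[0, 0, 0], [0, 0.4, 0], 1], [[0, 0, 0], [0, 0.4, 0], 1], [[0, 0, 0], [0, -2, 0], 1], [[0, 0, 0], [0, -3, -3], 1], [[0, 0, 0], [0, -3, -8], 1], [[0, 0, 0], [2, 0, -11], 1], [[0, 0, 0], [6, 4, -11], 1], [[0, 0, 0], [10, 8, -11], 1], [[0, 0, 0], [14, 12, -11], 1], [[0, 0, 0], [16.5, 15, -11], 1], [[0, 0, 0], [17, 15.5, -9], 1], [[0, 0, 0], [17, 15.5, -4], 1], [[0, 0, 0], [17, 15.5, -1], 1], [[0, 0, 0], [17, 15.5, -0.2], 1], [[0, 0, 0], [17, 15.5, -0.2], 1]])

```text
time: 62.35
tool_pos: [0.4225, 0.1876, -0.0061]
tool_rot: [-0.002, -0.017, 1.0, -0.0]
contact_force: [-0.5, 0.0, 0.7]
gripper_width: 0.002
grasp_force: 0.0
```

```bash
python3 mv.py "450 195 -6 1.606"
```

```text
t 62.35 pos [422.5 187.6  -6.1] psi 1.6058 w 0.002 gf 0.0 F [-0.5  0.   0.7] q6 -1.35
turn [-0.0004 -0.0031 -0.0002] cm [-2.78  0.64 -0.02]
```

apply_moves(moves=[[[0, 0, 0], [-1, 0, 0], 1], [[0, 0, 0], [-2, 0, 0], 1], [[0, 0, 0], [-2.8, 0, 0], 1], [[0, 0, 0], [-3.2, 0, 0], 1], [[0, 0, 0], [-3.6, 0, 0], 1], [[0, 0, 0], [-3.6, 0, 0], 1]])

```text
time: 62.95
tool_pos: [0.4581, 0.1889, -0.0052]
tool_rot: [-0.003, -0.017, 1.0, -0.0]
contact_force: [-5.6, 0.1, 4.8]
gripper_width: 0.001
grasp_force: 3.0
```

apply_moves(moves=[[[0, 0, 0], [-0.3, 0, 0], 1], [[0, 0, 0], [-0.4, 0, 0], 1], [[0, 0, 0], [-0.4, 0, 0], 1], [[0, 0, 0], [1, 0, 0], 1], [[0, 0, 0], [3, 0, -3], 1], [[0, 0, 0], [3, 0, -8], 1], [[0, 0, 0], [3, -4, -12], 1], [[0, 0, 0], [3, -9, -12], 1], [[0, 0, 0], [3, -14, -12], 1], [[0, 0, 0], [3, -19, -12], 1], [[0, 0, 0], [3, -24, -12], 1], [[0, 0, 0], [3, -29, -12], 1], [[0, 0, 0], [3, -32, -12], 1], [[0, 0, 0], [3, -32, -12], 1]])

```text
time: 64.35
tool_pos: [0.4411, -0.1356, 0.1156]
tool_rot: [0.0, -0.015, 1.0, -0.001]
contact_force: [0.4, 0.3, -0.4]
gripper_width: 0.002
grasp_force: 0.0
```

```bash
sed -i '/^im=/d' e.py; cat >> e.py <<'E'
# gap on the left/back: dark-line position vs. edges, grey profiles across
g=cv2.cvtColor(T["image"],cv2.COLOR_RGB2GRAY).astype(int)
for x in (-.04,-.12,-.2,-.25):
    a=.035; B0=np.array([.720,.350]); d=B0+x*np.array([np.cos(a),np.sin(a)])
    pts=[np.r_[d+k*1e-3*np.array([-np.sin(a),np.cos(a)]),.036] for k in np.arange(-14,12,2)]
    uv=proj(T,pts).astype(np.float32); print("L",cv2.remap(g.astype(np.float32),uv[None,:,0],uv[None,:,1],cv2.INTER_LINEAR)[0].astype(int))
for y in (-.05,-.15,-.25):
    d=B0+y*np.array([-np.sin(a),np.cos(a)]); pts=[np.r_[d+k*1e-3*np.array([np.cos(a),np.sin(a)]),.036] for k in np.arange(-14,12,2)]
    uv=proj(T,pts).astype(np.float32); print("B",cv2.remap(g.astype(np.float32),uv[None,:,0],uv[None,:,1],cv2.INTER_LINEAR)[0].astype(int))
E
python3 e.py
```

```text
tray [595.89 195.26  30.48] 0.207
[720.26 349.12]
[729.41  49.26]
[462.38 341.26]
nippers [1.45 0.83] 0.007133058410921635 0.249
nippers [2.04 3.86] 0.09726316066186824 0.917
knife [-1.11  0.88] 0.006662474680997121 0.123
square [-1.12  0.43] -0.00025336878067831053 0.052
button_knob [array([495.13, 354.93,  78.82])]
button_hinge [array([552.5 , 358.74,  45.71])]
tray_back_left [array([718.68, 348.65,  -0.17])]
tray_back_right [array([728.84,  47.17,  -2.04]), array([736.01,  53.04,   3.61])]
tray_front_left [array([462.58, 341.85,  -1.27])]
L [24 18 51 81 97 97 86 75 76 81 78 78 78]
L [ 25  30  49  79 100  90  78  75  86  82  73  58  42]
L [ 16  27  52  81  97 100  92  60  56  55  52  62  65]
L [79 75 69 73 78 77 62 61 79 88 84 80 82]
B [ 21  21  22  45  87 103  92  84  82  82  78  78  81]
B [18 19 23 59 84 96 96 84 75 72 77 78 80]
B [28 29 42 78 93 97 89 71 66 75 80 80 81]
```

The tray is flush: its back-left corner is at (720.3, 349.1), against the dock corner at (720, 350). Now the button.

```bash
python3 mv.py "500.3 393 115 1.606"
```

```text
t 65.35 pos [ 440.9 -131.8  115. ] psi 1.6059 w -0.002 gf 0.0 F [-0.1  0.3  0.2] q6 -2.06
turn [-0.     -0.     -0.0001] cm [-7.78 52.24 -0.  ]
```

apply_moves(moves=[[[0, 0, 0], [-1, 5, 0], 1], [[0, 0, 0], [-2, 10, 0], 1], [[0, 0, 0], [-2.5, 15, 0], 1], [[0, 0, 0], [-3, 20, 0], 1], [[0, 0, 0], [-4, 25, 0], 1], [[0, 0, 0], [-5, 30, 0], 1], [[0, 0, 0], [-5.5, 35, 0], 1], [[0, 0, 0], [-6, 40, 0], 1], [[0, 0, 0], [-7, 45, 0], 1], [[0, 0, 0], [-7.5, 50, 0], 1], [[0, 0, 0], [-7.8, 52.2, 0], 1], [[0, 0, 0], [-7.8, 52.2, 3], 1], [[0, 0, 0], [-7.8, 52.2, 6], 1], [[0, 0, 0], [-7.8, 52.2, 7.5], 1], [[0, 0, 0], [-7.8, 52.2, 7.5], 1], [[0, 0, 0], [-7.8, 52.2, 7.5], 1]])

```text
time: 66.95
tool_pos: [0.5009, 0.3926, 0.0406]
tool_rot: [0.0, -0.017, 1.0, 0.0]
contact_force: [0.3, 0.3, 0.1]
gripper_width: 0.001
grasp_force: 0.0
```

```bash
python3 mv.py > m.txt; cat m.txt; cat > arc.py <<'E'
import subprocess,numpy as np
H=np.array([553.5,357.5]); a=[]
for th in (0,.15,.3,.45,.6,.75,.9,1.05,1.2,1.35,1.45,1.52):
    ph=np.pi+.035+th; t=np.array([-np.sin(ph),np.cos(ph)]); p=H+52*np.array([np.cos(ph),np.sin(ph)])-23.5*t
    a.append("%.1f %.1f 40 %.4f"%(*p,1.606+th))
print(subprocess.run(["python3","mv.py",";".join(a)],capture_output=True,text=True).stdout)
E
python3 arc.py
```

```text
t 66.95 pos [500.9 392.6  40.6] psi 1.6055 w 0.001 gf 0.0 F [0.3 0.3 0.1] q6 -1.06
t 66.95 pos [500.9 392.6  40.6] psi 1.6055 w 0.001 gf 0.0 F [0.3 0.3 0.1] q6 -1.06
turn [ 0.0003  0.0005 -0.0005] cm [ 0.07 -1.34  0.06]
turn [ 0.0003  0.0005 -0.1505] cm [ 0.36 -2.15  0.06]
turn [ 2.000e-04  5.000e-04 -3.005e-01] cm [ 0.53 -2.99  0.06]
turn [ 2.000e-04  5.000e-04 -4.505e-01] cm [ 0.58 -3.85  0.06]
turn [ 2.000e-04  5.000e-04 -6.005e-01] cm [ 0.49 -4.69  0.06]
turn [ 1.000e-04  6.000e-04 -7.505e-01] cm [ 0.28 -5.52  0.06]
turn [ 1.000e-04  6.000e-04 -9.005e-01] cm [-0.06 -6.31  0.06]
turn [ 0.0000e+00  6.0000e-04 -1.0505e+00] cm [-0.5  -7.04  0.06]
turn [-0.0000e+00  6.0000e-04 -1.2005e+00] cm [-1.06 -7.7   0.06]
turn [-1.0000e-04  6.0000e-04 -1.3505e+00] cm [-1.7  -8.26  0.06]
turn [-1.0000e-04  6.0000e-04 -1.4505e+00] cm [-2.17 -8.57  0.06]
turn [-1.0000e-04  6.0000e-04 -1.5205e+00] cm [-2.52 -8.77  0.06]
```

apply_moves(moves=[[[0, 0, 0], [0.07, -1.3, 0.1], 1], [[0, 0, -0.14], [0.36, -2.1, 0.1], 1], [[0, 0, -0.28], [0.5, -2.9, 0.1], 1], [[0, 0, -0.42], [0.57, -3.7, 0.1], 1], [[0, 0, -0.56], [0.52, -4.5, 0.1], 1], [[0, 0, -0.7], [0.36, -5.25, 0.1], 1], [[0, 0, -0.84], [0.1, -6, 0.1], 1], [[0, 0, -0.98], [-0.27, -6.7, 0.1], 1], [[0, 0, -1.12], [-0.75, -7.35, 0.1], 1], [[0, 0, -1.26], [-1.3, -7.95, 0.1], 1], [[0, 0, -1.4], [-1.93, -8.42, 0.1], 1], [[0, 0, -1.52], [-2.52, -8.77, 0.1], 1], [[0, 0, -1.52], [-2.52, -8.77, 0.1], 1], [[0, 0, -1.52], [-2.52, -8.77, 0.1], 1]])

```text
time: 68.35
tool_pos: [0.5295, 0.3055, 0.0403]
tool_rot: [0.001, -0.7, 0.714, -0.0]
contact_force: [-0.2, -0.7, 0.1]
gripper_width: -0.005
grasp_force: 0.0
```

apply_moves(moves=[[[0, 0, 0], [0, 1.5, 0], 1], [[0, 0, 0], [0, 4, -1], 1], [[0, 0, 0], [0, 5, -5], 1], [[0, 0, 0], [2, 6, -9], 1], [[0, 0, 0], [7, 7, -9], 1], [[0, 0, 0], [12, 8, -9], 1], [[0, 0, 0], [17, 8, -9], 1], [[0, 0, 0], [22, 8, -9], 1], [[0, 0, 0], [27, 8, -9], 1], [[0, 0, 0], [32, 8, -9], 1], [[0, 0, 0], [37, 8, -9], 1], [[0, 0, 0], [42, 8, -9], 1], [[0, 0, 0], [43, 8, -9], 1], [[0, 0, 0], [43, 8, -9], 1]])

```text
time: 69.75
tool_pos: [0.4537, 0.0224, 0.1234]
tool_rot: [-0.018, -0.679, 0.734, -0.017]
contact_force: [-0.3, 0.5, -0.1]
gripper_width: 0.001
grasp_force: 0.0
```

```bash
python3 e.py; python3 - <<'E'
from h import *
T=cam("top"); im=cv2.resize(T["image"][95:245,90:290],None,fx=4,fy=4,interpolation=cv2.INTER_CUBIC); cv2.imwrite("pics/t14.png",im[:,:,::-1])
E
```

```text
tray [596.13 195.71  33.8 ] 0.322
tray [598.07 195.4   39.45] 0.476
tray [597.07 195.62  37.23] 0.4
[720.4  350.32]
[731.57  50.52]
[462.58 340.71]
nippers [1.86 0.4 ] -0.0056563814480588975 0.252
nippers [2.5  2.59] -0.01898211669450338 0.089
knife [-3.08  0.68] -0.0011396636480838218 0.127
knife [ 3.87 14.66] -0.04697193477193018 0.881
square [-1.52 -0.13] -0.0072225781668508425 0.063
square [1.12 6.94] -0.027817509017558185 0.322
button_knob [array([547.59, 303.03,  76.14]), array([589.68, 185.35,  15.46])]
button_hinge [array([550.09, 358.4 ,  47.8 ]), array([551.74, 354.73,  47.95])]
tray_back_left [array([720.56, 348.9 ,  -1.58]), array([721.1 , 347.69,   0.85])]
tray_back_right [array([733.15,  47.86,  -3.74]), array([732.6 ,  53.07,   2.03])]
tray_front_left [array([465.24, 338.08,  -0.32]), array([464.49, 335.98,   2.32])]
L [16 11 52 82 98 98 85 71 73 82 81 79 77]
L [ 25  28  45  78 100  91  77  70  86  85  74  56  40]
L [ 21  27  51  78  95 100  88  65  75  85  80  80  82]
L [80 76 76 77 79 77 63 64 82 88 82 80 80]
B [ 22  20  23  46  85 101  91  83  82  82  79  78  78]
B [19 24 19 60 87 97 95 84 75 73 78 78 79]
B [29 28 39 77 93 95 87 71 66 75 80 79 80]
```

View pics/t14.png

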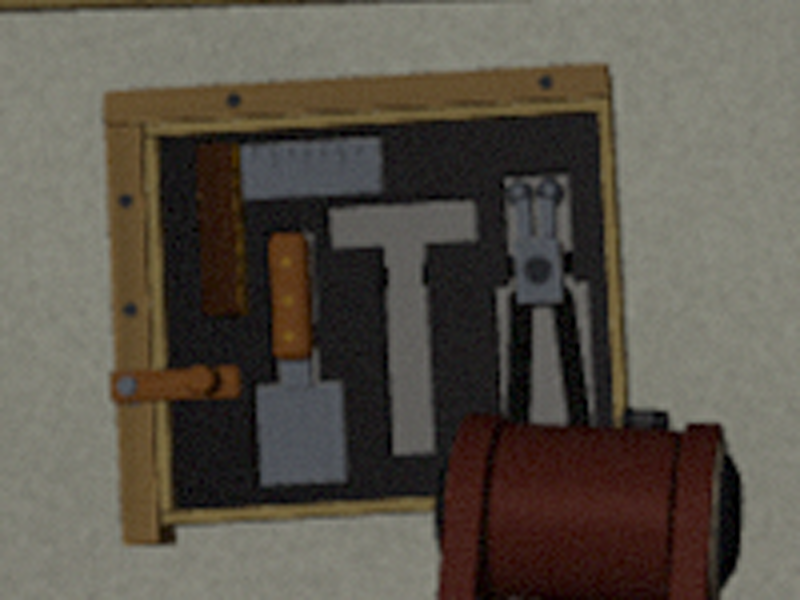

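The button (hinge at (125,385)) now points square across the rim, the tray is flush with both stops and all three tools are seated. I'll hand the job in.

```bash
python3 -c "
from plant import manip
print(manip.job_done())"
```

```text
the job is handed in; nothing more can be done
None
```

I handed the job in after about 70 s of robot time: the nippers, knife and square are pressed home (there was no hammer on the bench), the tray is flush in the corner, and the turn button is swung across its rim; the hand-in gave no verdict, so the result is unconfirmed.

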